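Cross-tie the second layer of filter cartons on a transport pallet

TASK

Finish the second layer on the small pallet: its first yellow carton already lies there, not yet pushed home; lay the two loose yellow cartons from the bench upright beside it on top of the lower layer, crosswise to that layer, with their ends up against the far blue stop. Close up the row so that all three are packed tight against the right-hand blue stop and one another with no gaps. Push gently: the pallet stands loose, and it and the lower layer must stay where they are; leave the pH meter, the clear pot and the filter holder alone.

Things in the scene. Friction and masses are not known exactly. Their poses are not given: they have to be found in the camera images.
- pallet: small LOOSE transport pallet, 172 x 172 mm, about 2.6 kg (starts to slide at about 18 N; one carton slides at 1 to 2 N), origin at the centre of its underside, deck 22 mm above it. Two blue upright stops 6 mm thick: far stop (pallet +x side) and right stop (pallet -y side); the other two sides are open. The lower layer of three cartons stands on the deck, top at 74 mm
- far_stop (a point): middle of the far stop's inner face at its top edge: pallet x = +76, y = -5, z = 102 mm (28 mm above the lower layer); the face spans pallet y -80 to +70 mm. Axes as the pallet's
- right_stop (a point): middle of the right stop's inner face at its top edge: pallet x = +11, y = -76, z = 102 mm; the face spans pallet x -54 to +76 mm. Axes as the pallet's
- upper_1: yellow cardboard carton, 45 (its x) x 150 (its y, long) x 52 (z) mm, about 0.16 kg; origin at the centre of its underside; the first carton of the second layer, lying loose on the lower layer beside the right stop, long side along the pallet's x, its end at the far stop (gap under 2 mm), but still 5 to 13 mm away from the right stop
- carton_1: yellow cardboard carton, 45 (its x) x 150 (its y, long) x 52 (z) mm, about 0.16 kg; origin at the centre of its underside; one of the two loose cartons standing upright on the bench for the second layer, long side roughly along world x. Both are alike; weights differ a little. A finger cannot fit between two packed cartons
- carton_2: yellow cardboard carton, 45 (its x) x 150 (its y, long) x 52 (z) mm, about 0.16 kg; origin at the centre of its underside; one of the two loose cartons standing upright on the bench for the second layer, long side roughly along world x. Both are alike; weights differ a little. A finger cannot fit between two packed cartons
- lower_1: yellow cardboard carton, 45 (its x) x 150 (its y, long) x 52 (z) mm, about 0.16 kg; origin at the centre of its underside; one of the three loose cartons of the finished lower layer (number 1 from the far stop), long side along the pallet's y, pushed up to both stops
- lower_2: yellow cardboard carton, 45 (its x) x 150 (its y, long) x 52 (z) mm, about 0.16 kg; origin at the centre of its underside; one of the three loose cartons of the finished lower layer (number 2 from the far stop), long side along the pallet's y, pushed up to both stops
- lower_3: yellow cardboard carton, 45 (its x) x 150 (its y, long) x 52 (z) mm, about 0.16 kg; origin at the centre of its underside; one of the three loose cartons of the finished lower layer (number 3 from the far stop), long side along the pallet's y, pushed up to both stops
- ph_meter: bystander: small grey-white pH meter, 35 x 60 x 34 mm, on the bench in front to the right of the pallet; origin under its centre
- clear_pot: bystander: clear plastic pot, 45 mm across, 67 mm high, on the bench behind the pallet; origin under its centre
- filter_holder: bystander: clear round filter holder, 57 mm across, 46 mm high, on the bench to the right of the pallet; origin under its centre
Things that resemble listed ones, but are neither listed nor needed, are in the scene too. Leave any turquoise look-alike of the carton_2 alone.

How it is judged:
By the outcome, as a careful person would: the job done as asked, in the order asked, and still so for the second after the job is handed in, with the robot touching nothing.
It also fails if it takes over 67 s, if anything falls off the work surface, if the arm or the gripper's body presses on something with over 40 N, if the wrist force passes 120 N, or if a joint passes its speed limit or range.

ROBOT

A 7-joint arm with a two-finger parallel gripper is mounted at the origin on a cart in front of the work surface, level with it; the furniture and walls round the work are solid. World frame = base frame: x ahead of the robot, y to its left, z up, the work surface at z = 0. Lengths are in m, angles in rad, forces in N, time in s.
With the tool pointing down it reaches from about 0.4 to 0.85 m from the base axis. Payload 4.5 kg.
Tool frame: the origin (TCP) lies at the very end of the fingers, on their centre line; the grasp point (between the pads) lies 19 mm behind it (grip_depth is the z of the grasp point in the tool frame, in m); z points along the fingers, y is the direction in which the jaws open and shut (so a half turn about z gives the same grasp; the last joint's range is limited). The gripper opens to 85 mm and grips with 20 to 120 N. Pads are 22 mm wide; open, the fingers measure 114 mm over their backs; the gripper's body (76 mm by 85 mm) begins 54 mm behind the grasp point. The pads swing forward as they close: fully open they stand 13 mm farther back than shut.
Start: joints at [1.255, 0.689, -0.195, 1.565, 0.157, 0.902, -0.215], TCP at [0.214, -0.587, 0.231] pointing down, gripper open.
Joint ranges: [-3.01, 3.01], [-0.46, 2.08], [-1.47, 1.51], [0.13, 2.56], [-1, 4.14], [0.04, 2.09], [-2.66, 2.66]. Speed limits (rad/s): [2.57, 2.57, 3.14, 3.14, 3.14, 3.14, 3.14].

INTERFACE

Orientations are given as a rotation vector (axis times angle).
In Python, from plant import * gives the robot as it stands. The module is installed in compiled form; this text tells all that it offers.
- The arm moves only by the shell command python3 -m inch 'ROWS' [FORCE]. ROWS is JSON, a list of rows, each a list of 7 numbers: the turn, a rotation vector about the tool's x, y, z in rad, then the shift along the tool's x, y, z in m, then the finger opening in m, from 0 to 0.0854. In form: [[rx, ry, rz, x, y, z, hand], ...]. A call has 1 to 5 rows; each row shifts and turns the pose as measured when the row begins, along the tool's axes as they then stand; what a row does not reach is not made up. A row lasts 1/8 s, in which the tool goes at most 62.5 mm and 10.7 degrees, less where a joint would pass 70% of its speed; a pose out of reach is approached as far as the arm can. A call with a gripper value outside its range is refused whole. The fingers move at their own pace and stop on an object; FORCE is the grip in N (left out, the last holds). Time passes only in rows, so rows that do not move let the fingers close. It gives the time, the measured TCP pose, the force and the opening at its end, in the units of the state.
- observe(): the state, without advancing time (a new reading comes with each control period).
- camera(name): name is "side" or "top"; returns a dict with "img" (400x640x3 uint8, red, green, blue), "mtx" (3x3 intrinsics, pixels), "R" (3x3) and "t" (3): a world point X has camera coordinates R X + t. Camera axes: x right, y down, z forward; pixel columns grow to the right and rows downward; lengths in m; the calibration is good to about 2 mm. A picture is of the moment at which its call begins. There is no depth.
- finish_job(): hands the job in, once; it reports no verdict.
Trained networks look in the newest picture that a camera, given by its name, has taken for a name from the list of things; names that differ only in an ending like _2 or _b are one class to them, and where a whole thing is asked for, a point or a joint stands for the part that bears it (a point fixed in the world has none). Each returns a list of dicts, best first, with "conf" (0 to 1); they miss things now and then, are a little off and sometimes report something else, mostly with a low value. They report only what shows in the picture. A call takes as long as a camera call. They do not tell look-alikes from the thing itself.
- spot_in(label, camera): "location" ([x, y, z] in m, in world coordinates, good to about 4 mm: the middle of the surface that is visible of it).
- tip_of(label, camera): "location" ([x, y, z] in m, in world coordinates, good to about 4 mm: a listed point, or the origin of a listed thing).
The state is a dict: "time": time; "joint_pos": joint angles; "joint_velocities": joint speeds; "effort": joint torques, N m; "ee_pos": TCP position; "orientation": TCP orientation; "contact_force": force on the tool from outside, world axes, zero at the start; "wrist_torque": the same for the moment, N m; "opening": finger opening in m.
Only numpy, scipy, OpenCV 4.12 (cv2) and the standard library are available. Lean on these libraries where they do the work, as an engineer would, in place of code of your own. Each camera call takes 0.05 s, during which the arm holds its last target.

## Working session

There is one attempt and no reset: what is moved stays moved. The work goes in short steps, Python scripts to look and compute and a shell command to move; the robot and the scene stay as the last step left them, time stands still between calls to the robot, and variables do not carry over. Pictures are saved under pics/ and viewed, and the job is handed in when it is done.

```bash
mkdir -p pics; ls
python3 - <<'E'
from plant import *
import cv2,numpy as np
s=observe()
for k,v in s.items(): print(k,np.round(v,4))
for c in("side","top"):
    d=camera(c); cv2.imwrite(f"pics/{c}0.png",d["img"][:,:,::-1])
    print(c,d["mtx"].tolist(),np.round(d["R"],4).tolist(),np.round(d["t"],4).tolist())
    for l in("pallet","far_stop","right_stop","upper_1","carton_1","lower_1","ph_meter","clear_pot","filter_holder"):
        print(l,[(np.round(r["location"],3).tolist(),round(r["conf"],2)) for r in tip_of(l,c)])
E
```

```text
pics
time 0.0
joint_pos [ 1.2548  0.69   -0.1945  1.5664  0.1573  0.9025 -0.2151]
joint_velocities [-0.0005  0.0013  0.     -0.0008  0.0029  0.0003  0.0009]
effort [-3.00000e-04 -5.39610e+01 -1.26640e+00 -1.58543e+01  9.00000e-03
  9.50000e-03 -0.00000e+00]
ee_pos [ 0.2139 -0.5865  0.2305]
orientation [-3.0919e+00 -5.4650e-01  7.0000e-04]
contact_force [ 0.5542 -0.6252 -0.4375]
wrist_torque [-0.012   0.0268 -0.0358]
opening 0.0852
side [[476.1874608129231, 0.0, 320.4722283562761], [0.0, 476.1874608129231, 203.13212902236626], [0.0, 0.0, 1.0]] [[-0.8398, -0.5428, -0.0074], [-0.2856, 0.4533, -0.8444], [0.4617, -0.707, -0.5357]] [0.5962, 0.1688, 1.2758]
pallet [([0.509, 0.04, 0.0], 0.98)]
far_stop [([0.582, 0.058, 0.1], 0.66)]
right_stop []
upper_1 [([0.522, -0.001, 0.07], 0.56), ([0.461, 0.401, 0.002], 0.32)]
carton_1 [([0.451, 0.565, -0.002], 0.98), ([0.535, 0.266, 0.001], 0.87), ([0.46, 0.4, 0.0], 0.83), ([0.724, -0.219, 0.0], 0.83), ([0.675, 0.423, 0.003], 0.64), ([0.515, 0.04, 0.018], 0.48)]
lower_1 [([0.516, 0.039, 0.02], 0.8), ([0.559, 0.053, 0.022], 0.71), ([0.476, 0.03, 0.022],
[... 191 characters left out ...]
6489008], [0.0, 0.0, 1.0]] [[-0.2408, -0.9705, -0.0084], [-0.9283, 0.2328, -0.2898], [0.2832, -0.0619, -0.9571]] [0.3095, 0.5177, 1.3629]
pallet []
far_stop [([0.58, 0.053, 0.101], 0.81)]
right_stop [([0.54, -0.031, 0.103], 0.72)]
upper_1 [([0.522, -0.001, 0.074], 0.72)]
carton_1 [([0.537, 0.265, -0.002], 0.92), ([0.724, -0.221, 0.004], 0.8), ([0.676, 0.42, 0.003], 0.78), ([0.46, 0.398, -0.001], 0.77), ([0.453, 0.563, 0.003], 0.6)]
lower_1 [([0.559, 0.052, 0.027], 0.85), ([0.474, 0.03, 0.022], 0.77), ([0.522, 0.045, 0.021], 0.68), ([0.49, -0.184, -0.002], 0.4)]
ph_meter [([0.369, -0.161, -0.004], 0.63)]
clear_pot [([0.767, 0.007, -0.002], 0.62)]
filter_holder [([0.489, -0.186, 0.001], 0.68)]
```

View pics/side0.png

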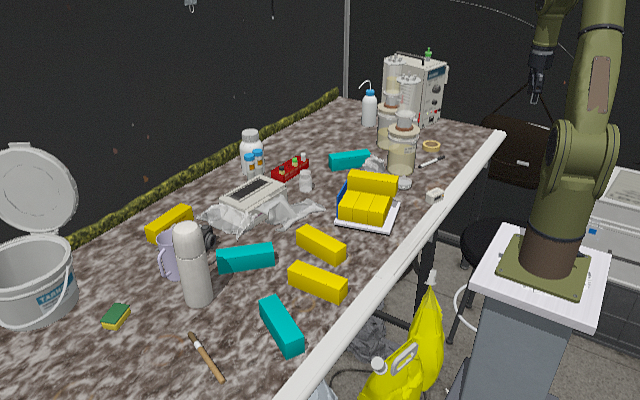

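View pics/top0.png

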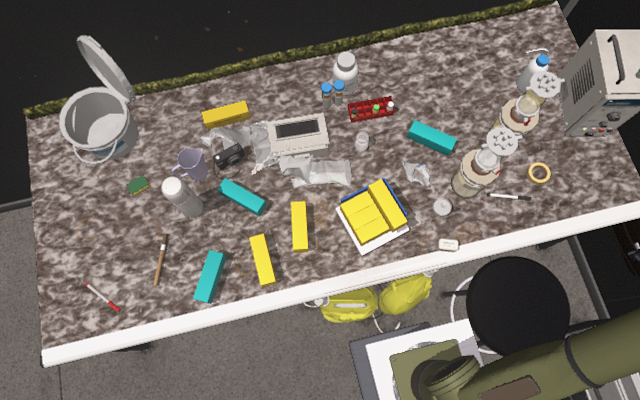

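```bash
cat > h.py <<'E'
from plant import *
import cv2,numpy as np
from scipy.optimize import minimize
from scipy.spatial.transform import Rotation as Ro
SS=4
def box(cx,cy,z0,lx,ly,lz,yaw):
    c,s=np.cos(yaw),np.sin(yaw); P=[]
    for a in(-.5,.5):
        for b in(-.5,.5):
            for e in(0,1): P.append([cx+c*a*lx-s*b*ly,cy+s*a*lx+c*b*ly,z0+e*lz])
    return np.array(P)
def proj(d,P):
    q=(d["R"]@np.asarray(P).T).T+d["t"]; q=q@d["mtx"].T
    return q[:,:2]/q[:,2:]
def masks(d):
    h=cv2.cvtColor(d["img"],cv2.COLOR_RGB2HSV)
    y=cv2.inRange(h,(20,130,70),(35,255,255)); b=cv2.inRange(h,(100,110,40),(125,255,255))
    return y,b
def render(d,boxes,ctr,r=60):
    o=np.round(ctr).astype(int)-r
    im=np.zeros((2*r*SS,2*r*SS),np.uint8)
    for P,v in boxes:
        q=((proj(d,P)-o+0.5)*SS-0.5)
        hl=cv2.convexHull(q.astype(np.float32))
        cv2.fillConvexPoly(im,np.round(hl*16).astype(np.int32),int(v),shift=4)
    f=lambda v:cv2.resize((im==v).astype(np.float32),(2*r,2*r),interpolation=cv2.INTER_AREA)
    return f(1),f(2),o
def crop(m,o,r): 
    p=cv2.copyMakeBorder(m,100,100,100,100,cv2.BORDER_CONSTANT); return p[o[1]+100:o[1]+100+2*r,o[0]+100:o[0]+100+2*r]/255.
def fit(ds,make,p0,ctr,r=60,blue=False,sc=None,perdx=True):
    M=[(d,)+masks(d) for d in ds]
    # per-camera pixel offsets not fitted: calibration ~2 mm
    def cost(p):
        t=0
        for d,y,b in M:
            a,bb,o=render(d,make(p),proj(d,[ctr])[0],r)
            t+=np.abs(a-crop(y,o,r)).sum()
            if blue: t+=np.abs(bb-crop(b,o,r)).sum()
        return t
    p0=np.array(p0,float); sc=np.array(sc)
    best=None
    for k in range(3):
        S=np.vstack([p0]+[p0+sc*e/(k+1) for e in np.eye(len(p0))])
        R=minimize(cost,p0,method="Nelder-Mead",options=dict(initial_simplex=S,xatol=1e-4,fatol=.05,maxiter=400)); p0=R.x
    return R.x,R.fun
def carton(p,z0=0): return [(box(p[0],p[1],z0,.150,.045,.052,p[2]),1)]   # yaw of LONG axis
def pal(x,y,yaw,bx):
    c,s=np.cos(yaw),np.sin(yaw)
    out=[]
    for (px,py,z0,lx,ly,lz,dy),v in bx: out.append((box(x+c*px-s*py,y+s*px+c*py,z0,lx,ly,lz,yaw+dy),v))
    return out
def stack(p,ups):  # ups: list of (px,py,dyaw) of upper cartons
    bx=[((.0,0,.0,.172,.172,.022,0),3),((.079,-.005,.022,.006,.150,.080,0),2),((.011,-.079,.022,.130,.006,.080,0),2),
        ((.076-.0675,-.001,.022,.135,.150,.052,0),1)]
    for u in ups: bx.append(((u[0],u[1],.074,.150,.045,.052,u[2]),1))
    return pal(p[0],p[1],p[2],bx)
def overlay(d,boxes,ctr,fn,r=60,k=6):
    c=np.round(proj(d,[ctr])[0]).astype(int);o=c-r
    im=cv2.resize(crop3(d["img"],o,r),None,fx=k,fy=k,interpolation=cv2.INTER_CUBIC)
    for P,v in boxes:
        q=((proj(d,P)-o+.5)*k-.5)
        for i in range(8):
            for j in range(i):
                if bin(i^j).count("1")==1: cv2.line(im,tuple(np.round(q[i]).astype(int)),tuple(np.round(q[j]).astype(int)),[(0,0,0),(255,0,0),(255,0,255),(0,255,0)][v],1)
    cv2.imwrite(fn,im[:,:,::-1])
def crop3(m,o,r):
    p=cv2.copyMakeBorder(m,100,100,100,100,cv2.BORDER_CONSTANT); return p[o[1]+100:o[1]+100+2*r,o[0]+100:o[0]+100+2*r]
def topal(P,p):
    c,s=np.cos(p[2]),np.sin(p[2]); d=np.array(P[:2])-p[:2]; return np.array([c*d[0]+s*d[1],-s*d[0]+c*d[1]])
def toworld(q,p):
    c,s=np.cos(p[2]),np.sin(p[2]); return np.array([p[0]+c*q[0]-s*q[1],p[1]+s*q[0]+c*q[1]])
E
python3 - <<'E'
from h import *
D={c:camera(c) for c in("side","top")}
mk=lambda p:stack(p,[(p[3],p[4],p[5])])
C=(.51,.04,.06)
for nm,ds in(("both",D.values()),("side",[D["side"]]),("top",[D["top"]])):
    x,f=fit(list(ds),mk,[.51,.04,.3,0,-.045,0],C,50,True,[.006,.006,.05,.003,.004,.03])
    print(nm,np.round(x,4),round(f,1))
    if nm=="both": xb=x
for c in D: overlay(D[c],mk(xb),C,f"pics/st_{c}.png",50)
for ctr,y0 in(((.535,.266,.026),0),((.46,.40,.026),0)):
    for nm,ds in(("both",D.values()),("side",[D["side"]]),("top",[D["top"]])):
        x,f=fit(list(ds),carton,[ctr[0],ctr[1],0.1],ctr,40,False,[.008,.008,.2])
        print(nm,np.round(x,4),round(f,1))
        if nm=="both": xx=x
    for c in D: overlay(D[c],carton(xx),ctr,f"pics/c{int(ctr[1]*100)}_{c}.png",40)
E
python3 - <<'E'
import cv2,numpy as np
a=[cv2.imread(f"pics/c{i}_{c}.png") for i in (26,40) for c in("side","top")]
a=[cv2.resize(i,(390,290)) for i in a]
cv2.imwrite("pics/cc.png",np.vstack([np.hstack(a[:2]),np.hstack(a[2:])]))
b=[cv2.resize(cv2.imread(f"pics/st_{c}.png"),(400,400)) for c in("side","top")]
cv2.imwrite("pics/st.png",np.hstack(b))
E
```

```text
both [ 0.5086  0.0388  0.2498  0.0012 -0.0411  0.0035] 692.2
side [ 5.099e-01  3.720e-02  2.401e-01  4.000e-04 -3.600e-02  4.330e-02] 444.3
top [ 0.5068  0.0387  0.2457  0.0019 -0.0417  0.0183] 193.6
both [ 0.538   0.2661 -0.1742] 1748.0
side [ 0.5383  0.2669 -0.1738] 1387.2
top [ 0.5361  0.2656 -0.1749] 343.2
both [0.4621 0.3991 0.0367] 1209.7
side [0.4625 0.3997 0.0367] 838.9
top [0.4604 0.3981 0.0345] 351.8
```

View pics/cc.png

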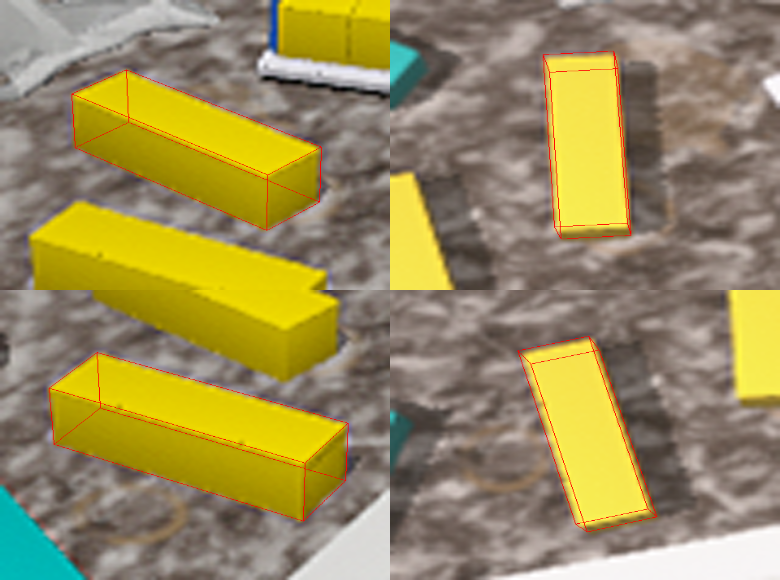

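View pics/st.png

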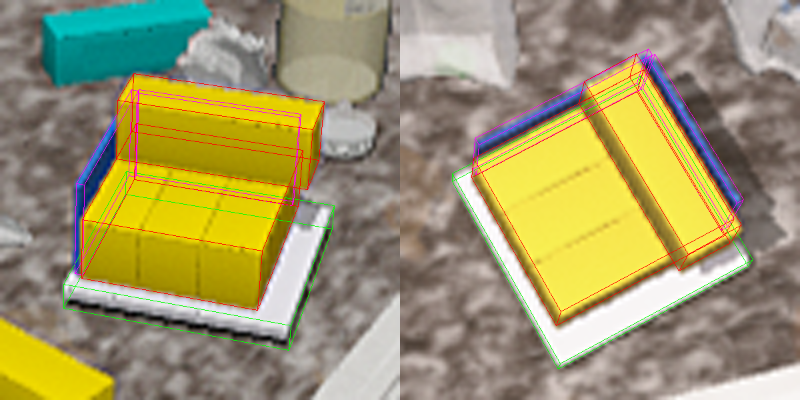

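```bash
cat >> h.py <<'E'
def go(*tg):
    """each tg (x,y,z,heading or None,nrows): prints rows-per-step in tool axes (turn first half-coupled)"""
    s=observe(); p=np.array(s["ee_pos"]); R=Ro.from_rotvec(s["orientation"])
    X=R.as_matrix()[:,0]; h=np.arctan2(X[1],X[0]); tilt=np.degrees(np.arccos(np.clip(-R.as_matrix()[2,2],-1,1)))
    print("t",round(s["time"],3),"tcp",p.round(4),"head",round(h,4),"tilt",round(tilt,2),"F",np.round(s["contact_force"],1),"open",round(s["opening"],4))
    first=True
    for x,y,z,hd,n in tg:
        hd=h if hd is None else hd
        dR=Ro.from_rotvec([0,0,hd])*Ro.from_rotvec([np.pi,0,0])
        d=(np.array([x,y,z])-p)
        rel=(R.inv()*dR).as_rotvec()/n
        for k in range(n):
            print("[%.4f,%.4f,%.4f, %.4f,%.4f,%.4f]"%(*rel,*R.inv().apply(d/n)))
            R=R*Ro.from_rotvec(rel)
        R=dR; h=hd; p=np.array([x,y,z]); print("-")
E
python3 -c "
from h import *
go((.42,-.15,.25,None,9),(.537,.266,.2,-.174,8),(.537,.266,.012,-.174,4))"
```

```text
t 1.1 tcp [ 0.2142 -0.5872  0.2313] head 0.3498 tilt 0.01 F [ 0.1 -0.5 -0.4] open 0.0858
[0.0000,-0.0000,-0.0000, 0.0381,-0.0378,-0.0021]
[0.0000,-0.0000,-0.0000, 0.0381,-0.0378,-0.0021]
[0.0000,-0.0000,-0.0000, 0.0381,-0.0378,-0.0021]
[0.0000,-0.0000,-0.0000, 0.0381,-0.0378,-0.0021]
[0.0000,-0.0000,-0.0000, 0.0381,-0.0378,-0.0021]
[0.0000,-0.0000,-0.0000, 0.0381,-0.0378,-0.0021]
[0.0000,-0.0000,-0.0000, 0.0381,-0.0378,-0.0021]
[0.0000,-0.0000,-0.0000, 0.0381,-0.0378,-0.0021]
[0.0000,-0.0000,-0.0000, 0.0381,-0.0378,-0.0021]
-
[-0.0000,-0.0000,0.0655, 0.0316,-0.0438,0.0062]
[-0.0000,-0.0000,0.0655, 0.0286,-0.0458,0.0062]
[-0.0000,-0.0000,0.0655, 0.0256,-0.0476,0.0062]
[-0.0000,-0.0000,0.0655, 0.0224,-0.0492,0.0062]
[-0.0000,-0.0000,0.0655, 0.0191,-0.0505,0.0062]
[-0.0000,-0.0000,0.0655, 0.0158,-0.0517,0.0062]
[-0.0000,-0.0000,0.0655, 0.0124,-0.0526,0.0062]
[-0.0000,-0.0000,0.0655, 0.0089,-0.0533,0.0062]
-
[0.0000,0.0000,0.0000, 0.0000,-0.0000,0.0470]
[0.0000,0.0000,0.0000, 0.0000,-0.0000,0.0470]
[0.0000,0.0000,0.0000, 0.0000,-0.0000,0.0470]
[0.0000,0.0000,0.0000, 0.0000,-0.0000,0.0470]
-
```

Candidates (top image): yellow (299,225) and (262,259) are the loose cartons, long side roughly along world x. Yellow (225,114) lies across and is distant, so it is not one of them. Turquoise (242,196), (209,277) and (432,137) are look-alikes to leave alone. The close crop shows that the two I chose match the 45x150x52 outline.

```bash
python3 -m inch '[[0,0,0,0.038,-0.038,-0.002,0.085],[0,0,0,0.038,-0.038,-0.002,0.085],[0,0,0,0.038,-0.038,-0.002,0.085],[0,0,0,0.038,-0.038,-0.002,0.085],[0,0,0,0.038,-0.038,-0.002,0.085]]' 30
python3 -m inch '[[0,0,0,0.038,-0.038,-0.002,0.085],[0,0,0,0.038,-0.038,-0.002,0.085],[0,0,0,0.038,-0.038,-0.002,0.085],[0,0,0,0.038,-0.038,-0.002,0.085]]'
python3 -c "
from h import *
go((.537,.266,.2,-.174,8))"
```

```text
time: 1.72
ee_pos: [0.3296, -0.3424, 0.2409]
orientation: [3.091, 0.531, 0.002]
contact_force: [1.2, 0.3, -0.1]
opening: 0.0851
time: 2.22
ee_pos: [0.4258, -0.1423, 0.2495]
orientation: [3.089, 0.529, 0.008]
contact_force: [0.4, -0.2, 0.6]
opening: 0.0847
t 2.225 tcp [ 0.4258 -0.1423  0.2495] head 0.3395 tilt 0.54 F [ 0.4 -0.2  0.6] open 0.0847
[0.0009,-0.0008,0.0642, 0.0301,-0.0435,0.0059]
[0.0009,-0.0008,0.0642, 0.0272,-0.0454,0.0060]
[0.0009,-0.0008,0.0642, 0.0243,-0.0470,0.0060]
[0.0009,-0.0008,0.0642, 0.0212,-0.0485,0.0060]
[0.0009,-0.0008,0.0642, 0.0181,-0.0497,0.0060]
[0.0009,-0.0008,0.0642, 0.0148,-0.0508,0.0061]
[0.0009,-0.0008,0.0642, 0.0115,-0.0516,0.0061]
[0.0009,-0.0008,0.0642, 0.0082,-0.0523,0.0061]
-
```

```bash
python3 -m inch '[[0.001,-0.001,0.064,0.030,-0.0435,0.003,0.085],[0.001,-0.001,0.064,0.027,-0.0455,0.003,0.085],[0.001,-0.001,0.064,0.024,-0.047,0.003,0.085],[0.001,-0.001,0.064,0.021,-0.0485,0.006,0.085],[0.001,-0.001,0.064,0.018,-0.050,0.008,0.085]]'
python3 -m inch '[[0.001,-0.001,0.064,0.015,-0.051,0.01,0.085],[0.001,-0.001,0.064,0.0115,-0.0515,0.01,0.085],[0.001,-0.001,0.064,0.008,-0.052,0.01,0.085]]'
python3 -c "
from h import *
go((.537,.266,.13,-.174,2),(.537,.266,.012,-.174,3))"
```

```text
time: 2.85
ee_pos: [0.5001, 0.1217, 0.227]
orientation: [3.139, 0.014, 0.013]
contact_force: [1.1, -0.1, 1.1]
opening: 0.0847
time: 3.22
ee_pos: [0.5453, 0.28, 0.1969]
orientation: [-3.126, 0.296, -0.012]
contact_force: [0.3, 0.4, 0.3]
opening: 0.0857
t 3.225 tcp [0.5453 0.28   0.1969] head -0.1888 tilt 0.47 F [0.3 0.4 0.3] open 0.0857
[-0.0013,-0.0038,-0.0074, -0.0030,0.0077,0.0334]
[-0.0013,-0.0038,-0.0074, -0.0030,0.0077,0.0334]
-
[0.0000,0.0000,0.0000, 0.0000,-0.0000,0.0393]
[0.0000,0.0000,0.0000, 0.0000,-0.0000,0.0393]
[0.0000,0.0000,0.0000, 0.0000,-0.0000,0.0393]
-
```

```bash
python3 -m inch '[[-0.001,-0.004,-0.007,-0.003,0.0077,0.033,0.085],[-0.001,-0.004,-0.007,-0.003,0.007,0.033,0.085],[0,0,0,0,0,0.035,0.085]]'
python3 -c "
from h import *
go((.537,.266,.012,-.174,2))"
```

```text
time: 3.6
ee_pos: [0.5392, 0.2769, 0.0949]
orientation: [-3.121, 0.257, -0.01]
contact_force: [-1.0, 0.8, -0.3]
opening: 0.0849
t 3.6 tcp [0.5392 0.2769 0.0949] head -0.1646 tilt 0.66 F [-1.   0.8 -0.3] open 0.0849
[-0.0052,-0.0026,0.0047, -0.0004,0.0060,0.0414]
[-0.0052,-0.0026,0.0047, -0.0003,0.0057,0.0414]
-
```

```bash
python3 -m inch '[[-0.01,-0.005,0.009,0,0.011,0.02,0.085],[0,0,0,0,0,0.0,0.085]]'
python3 -c "
from h import *
go((.537,.266,.012,-.174,2))"
```

```text
time: 3.85
ee_pos: [0.5356, 0.2657, 0.0716]
orientation: [3.128, -0.271, -0.007]
contact_force: [1.2, -0.3, -0.1]
opening: 0.0849
t 3.85 tcp [0.5356 0.2657 0.0716] head -0.1729 tilt 0.27 F [ 1.2 -0.3 -0.1] open 0.0849
[0.0013,0.0020,0.0005, 0.0008,-0.0003,0.0298]
[0.0013,0.0020,0.0005, 0.0007,-0.0003,0.0298]
-
```

```bash
python3 -m inch '[[0.001,0.002,0,0.001,0,0.030,0.085],[0.001,0.002,0,0,0,0.029,0.085],[0,0,0,0,0,0,0.085],[0,0,0,0,0,0,0.03],[0,0,0,0,0,0,0.03]]' 30
python3 -m inch '[[0,0,0,0,0,0,0.03],[0,0,0,0,0,0,0.03]]' 30
python3 -c "
from h import *
go((.537,.266,.18,-.174,4))"
```

```text
time: 4.47
ee_pos: [0.5414, 0.2701, 0.0179]
orientation: [-3.122, 0.269, -0.015]
contact_force: [-0.3, -1.2, -0.3]
opening: 0.0511
time: 4.72
ee_pos: [0.5423, 0.2705, 0.0195]
orientation: [-3.12, 0.269, -0.018]
contact_force: [-0.7, 0.3, -2.1]
opening: 0.0447
t 4.725 tcp [0.5423 0.2705 0.0195] head -0.1718 tilt 0.87 F [-0.7  0.3 -2.1] open 0.0447
[-0.0026,-0.0027,0.0006, -0.0007,0.0009,-0.0402]
[-0.0026,-0.0027,0.0006, -0.0008,0.0010,-0.0402]
[-0.0026,-0.0027,0.0006, -0.0009,0.0011,-0.0401]
[-0.0026,-0.0027,0.0006, -0.0010,0.0012,-0.0401]
-
```

```bash
python3 -m inch '[[0,0,0,0,0.001,-0.045,0.03],[0,0,0,0,0.001,-0.05,0.03],[0,0,0,0,0.001,-0.05,0.03],[0,0,0,0,0.001,-0.045,0.03]]' 30
python3 - <<'E'
from h import *
s=observe();D={c:camera(c) for c in("side","top")}
Rm=Ro.from_rotvec(s["orientation"]).as_matrix()
P=np.array(s["ee_pos"])
ctr=P+[-.004,-.002,0.01]
for nm,ds in(("both",D.values()),("side",[D["side"]]),("top",[D["top"]])):
    x,f=fit(list(ds),lambda p:carton(p,p[3]),[ctr[0],ctr[1],-.17,P[2]-.0195],ctr,45,False,[.006,.006,.05,.005])
    print(nm,np.round(x,4),f, "off in tool", np.round(Rm.T@(np.array([x[0],x[1],x[3]])-P),4))
    if nm=="both": xb=x
for c in D: overlay(D[c],carton(xb,xb[3]),ctr,f"pics/l_{c}.png",45)
b=[cv2.resize(cv2.imread(f"pics/l_{c}.png"),(400,400)) for c in("side","top")]
cv2.imwrite("pics/lift.png",np.hstack(b))
pp=(.508,.0385,.248)
w=toworld((-.008,.029),pp);print(w)
go((w[0]+.004,w[1]+.001,.2,.248,7))
E
```

```text
time: 5.22
ee_pos: [0.5362, 0.264, 0.2104]
orientation: [-3.126, 0.268, -0.005]
contact_force: [1.1, 1.2, -1.8]
opening: 0.0447
both [ 0.4565  0.2784 -0.1678  0.1927] 1541.375 off in tool [-0.0811 -0.0006  0.0175]
side [ 0.4308  0.3237 -0.3375  0.2213] 847.6875 off in tool [-0.114  -0.041  -0.0109]
top [ 0.7547  0.2762 -0.3998 -0.7718] 521.75 off in tool [ 0.2107 -0.0446  0.983 ]
[0.49312625 0.06464903]
t 5.325 tcp [0.5395 0.2653 0.214 ] head -0.1716 tilt 0.88 F [ 0.8  0.8 -1.6] open 0.0446
[-0.0012,-0.0018,-0.0599, -0.0011,0.0292,0.0017]
[-0.0012,-0.0018,-0.0599, -0.0029,0.0290,0.0017]
[-0.0012,-0.0018,-0.0599, -0.0046,0.0288,0.0017]
[-0.0012,-0.0018,-0.0599, -0.0063,0.0285,0.0018]
[-0.0012,-0.0018,-0.0599, -0.0080,0.0281,0.0018]
[-0.0012,-0.0018,-0.0599, -0.0097,0.0275,0.0019]
[-0.0012,-0.0018,-0.0599, -0.0113,0.0269,0.0019]
-
```

View pics/lift.png

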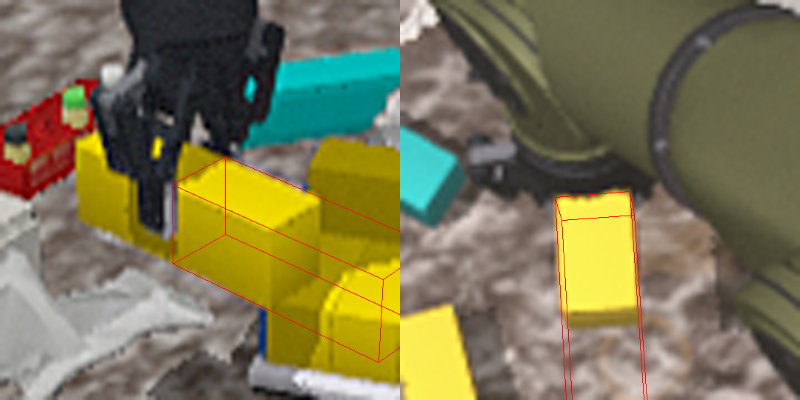

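```bash
python3 -m inch '[[-0.001,-0.002,-0.06,-0.001,0.029,0.002,0.03],[-0.001,-0.002,-0.06,-0.003,0.029,0.002,0.03],[-0.001,-0.002,-0.06,-0.005,0.029,0.002,0.03],[-0.001,-0.002,-0.06,-0.006,0.0285,0.002,0.03],[-0.001,-0.002,-0.06,-0.008,0.028,0.002,0.03]]' 30
python3 - <<'E'
from h import *
pp=(.508,.0385,.248)
w=toworld((-.004,.029),pp)
go((w[0],w[1],.18,.248,2))
E
```

```text
time: 5.95
ee_pos: [0.5063, 0.1217, 0.1991]
orientation: [-3.128, -0.227, 0.003]
contact_force: [-0.4, 0.1, -1.1]
opening: 0.0446
t 5.95 tcp [0.5063 0.1217 0.1991] head 0.1447 tilt 0.31 F [-0.4  0.1 -1.1] open 0.0446
[-0.0026,0.0006,-0.0517, -0.0086,0.0271,0.0094]
[-0.0026,0.0006,-0.0517, -0.0100,0.0266,0.0095]
-
```

```bash
python3 -m inch '[[0,0,-0.052,-0.009,0.027,0.009,0.03],[0,0,-0.052,-0.010,0.0265,0.009,0.03],[0,0,0,0,0,0,0.03]]' 30
python3 - <<'E'
from h import *
pp=(.508,.0385,.248)
w=toworld((-.004,.029),pp)
go((w[0],w[1],.14,.248,2),(w[0],w[1],.098,.248,2))
E
```

```text
time: 6.32
ee_pos: [0.4934, 0.0606, 0.1778]
orientation: [-3.114, -0.388, 0.012]
contact_force: [-0.5, 0.6, -0.6]
opening: 0.0447
t 6.325 tcp [0.4934 0.0606 0.1778] head 0.2481 tilt 0.5 F [-0.5  0.6 -0.6] open 0.0447
[-0.0023,0.0037,0.0001, 0.0025,-0.0019,0.0189]
[-0.0023,0.0037,0.0001, 0.0024,-0.0019,0.0189]
-
[0.0000,0.0000,0.0000, 0.0000,-0.0000,0.0210]
[0.0000,0.0000,0.0000, 0.0000,-0.0000,0.0210]
-
```

```bash
python3 -m inch '[[-0.002,0.003,0,0.0025,-0.002,0.019,0.03],[-0.002,0.003,0,0.0025,-0.002,0.019,0.03],[0,0,0,0,0,0.021,0.03],[0,0,0,0,0,0.01,0.03]]' 30
python3 - <<'E'
from h import *
pp=(.508,.0385,.248)
w=toworld((-.004,.029),pp)
go((w[0],w[1],.098,.248,2))
print(topal(observe()["ee_pos"],pp))
D={c:camera(c) for c in("side","top")}
for c in D: overlay(D[c],stack(pp,[(.0,-.041,0)])[3:],(.5,.05,.09),f"pics/l_{c}.png",50)
b=[cv2.resize(cv2.imread(f"pics/l_{c}.png"),(400,400)) for c in("side","top")]
cv2.imwrite("pics/place1.png",np.hstack(b))
E
```

```text
time: 6.82
ee_pos: [0.498, 0.0702, 0.1065]
orientation: [-3.114, -0.389, -0.002]
contact_force: [0.5, -0.4, -1.3]
opening: 0.0449
t 6.825 tcp [0.498  0.0702 0.1065] head 0.2488 tilt 0.23 F [ 0.5 -0.4 -1.3] open 0.0449
[-0.0018,-0.0008,0.0004, -0.0011,0.0021,0.0042]
[-0.0018,-0.0008,0.0004, -0.0011,0.0021,0.0042]
-
[-0.00190387  0.0331942 ]
```

View pics/place1.png

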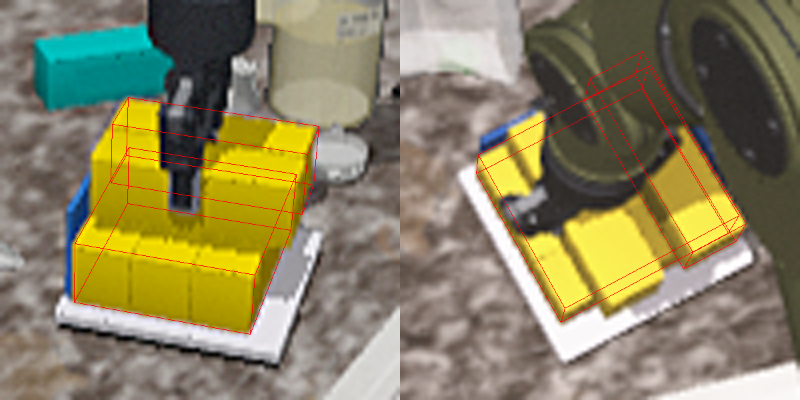

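```bash
python3 -m inch '[[0,0,0,0,0.003,0.006,0.03],[0,0,0,0,0,0.003,0.03],[0,0,0,0,0,0,0.03]]' 30
python3 -c "
from h import *
go();print(topal(observe()['ee_pos'],(.508,.0385,.248)))"
```

```text
time: 7.3
ee_pos: [0.4999, 0.0674, 0.0984]
orientation: [-3.113, -0.389, -0.006]
contact_force: [-0.4, -0.6, -1.9]
opening: 0.0443
t 7.3 tcp [0.4999 0.0674 0.0984] head 0.2487 tilt 0.31 F [-0.4 -0.6 -1.9] open 0.0443
[-0.00077305  0.02997007]
```

Now ease +x in small steps toward the far stop, still just above the layer.

```bash
python3 -m inch '[[0,0,0,0.002,0,0.002,0.03],[0,0,0,0.002,0,0.001,0.03]]' 30
python3 -m inch '[[0,0,0,0.002,0,0.001,0.03]]' 30
python3 -c "
from h import *
go();print(topal(observe()['ee_pos'],(.508,.0385,.248)))"
```

```text
time: 7.55
ee_pos: [0.5043, 0.0684, 0.0958]
orientation: [-3.113, -0.389, -0.007]
contact_force: [-0.7, 0.2, -1.7]
opening: 0.045
time: 7.68
ee_pos: [0.5062, 0.0688, 0.0948]
orientation: [-3.113, -0.389, -0.007]
contact_force: [-2.6, -0.2, -1.0]
opening: 0.0449
t 7.675 tcp [0.5062 0.0688 0.0948] head 0.2483 tilt 0.34 F [-2.6 -0.2 -1. ] open 0.0449
[0.00573632 0.0298504 ]
```

```bash
python3 -m inch '[[0,0,0,0.0005,0,0.001,0.03]]' 30
python3 -m inch '[[0,0,0,0.0005,0,0.001,0.03]]' 30
```

```text
time: 7.8
ee_pos: [0.5062, 0.0689, 0.0937]
orientation: [-3.114, -0.389, -0.005]
contact_force: [-1.8, -0.3, -0.7]
opening: 0.0445
time: 7.92
ee_pos: [0.5062, 0.0688, 0.0926]
orientation: [-3.114, -0.388, -0.003]
contact_force: [-3.2, 0.2, 4.2]
opening: 0.0448
```

```bash
python3 -m inch '[[0,0,0,0,0,0,0.054],[0,0,0,0,0,0,0.054]]' 30
python3 -c "
from h import *
go((.5062,.0688,.16,None,3));print(topal(observe()['ee_pos'],(.508,.0385,.248)))"
```

```text
time: 8.18
ee_pos: [0.5073, 0.0691, 0.0929]
orientation: [-3.113, -0.389, -0.007]
contact_force: [1.2, -0.1, -0.2]
opening: 0.0538
t 8.175 tcp [0.5073 0.0691 0.0929] head 0.2483 tilt 0.34 F [ 1.2 -0.1 -0.2] open 0.0538
[-0.0011,-0.0016,0.0000, -0.0003,-0.0001,-0.0224]
[-0.0011,-0.0016,0.0000, -0.0003,-0.0000,-0.0224]
[-0.0011,-0.0016,0.0000, -0.0004,-0.0000,-0.0224]
-
[0.00685551 0.02986962]
```

```bash
cat >> h.py <<'E'
PP=(.508,.0385,.248)
def st():
    s=observe(); R=Ro.from_rotvec(s["orientation"]).as_matrix(); 
    c,sn=np.cos(PP[2]),np.sin(PP[2]); f=s["contact_force"]
    print("t",round(s["time"],2),"pal",np.round(topal(s["ee_pos"],PP)*1000,1),"z",round(s["ee_pos"][2]*1000,1),"Fpal",np.round([c*f[0]+sn*f[1],-sn*f[0]+c*f[1],f[2]],1),"open",round(s["opening"],4))
    return s,R
def rel(x,y,z):
    """pallet-frame target mm -> shift in present tool axes (mm)"""
    s,R=st(); p=topal(s["ee_pos"],PP)*1000
    c,sn=np.cos(PP[2]),np.sin(PP[2]); d=np.array([x-p[0],y-p[1]])
    v=np.array([c*d[0]-sn*d[1],sn*d[0]+c*d[1],z-s["ee_pos"][2]*1000])
    print("shift tool mm",np.round(R.T@v,1), "zaxis",np.round(R[:,2],3))
E
python3 -m inch '[[0,0,0,0,0,-0.03,0.054],[0,0,0,0,0,-0.04,0.03],[0,0,0,-0.001,-0.025,0,0],[-0.05,0,0,-0.002,-0.03,0,0],[-0.05,0,0,-0.002,-0.01,0,0]]' 30
python3 - <<'E'
from h import *
rel(1,88,82)
D={c:camera(c) for c in("side","top")}
for c in D: overlay(D[c],[],(.5,.05,.09),f"pics/l_{c}.png",50)
b=[cv2.resize(cv2.imread(f"pics/l_{c}.png"),(400,400)) for c in("side","top")]
cv2.imwrite("pics/place2.png",np.hstack(b))
E
```

```text
time: 8.8
ee_pos: [0.4895, 0.1303, 0.1659]
orientation: [3.023, 0.366, 0.036]
contact_force: [-0.0, -0.2, 0.1]
opening: -0.0
t 8.8 pal [ 4.6 93.5] z 165.9 Fpal [-0.1 -0.2  0.1] open -0.0
shift tool mm [-4.6 -2.7 83.9] zaxis [ 0.035 -0.093 -0.995]
```

View pics/place2.png

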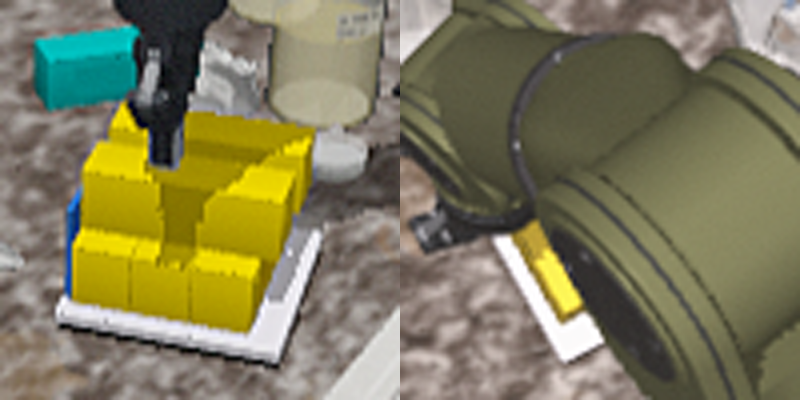

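```bash
python3 -m inch '[[-0.05,0,0,-0.004,-0.002,0.03,0],[0,0,0,0,0,0.04,0],[0,0,0,0,0,0.012,0]]' 30
python3 -c "
from h import *
rel(1,66,82)"
```

```text
time: 9.28
ee_pos: [0.4913, 0.1207, 0.0837]
orientation: [2.975, 0.362, 0.052]
contact_force: [-0.6, 0.4, 1.0]
opening: 0.0002
t 9.28 pal [ 4.  83.8] z 83.7 Fpal [-0.4  0.5  1. ] open 0.0002
shift tool mm [-2.9 17.4  4.3] zaxis [ 0.051 -0.139 -0.989]
```

```bash
python3 -m inch '[[0,0,0,-0.002,0.008,0.002,0],[0,0,0,-0.001,0.006,0.001,0],[0,0,0,0,0.006,0.001,0]]' 30
python3 -c "
from h import *
rel(1,40,82)"
```

```text
time: 9.65
ee_pos: [0.4944, 0.0979, 0.0842]
orientation: [2.976, 0.358, 0.054]
contact_force: [-3.1, 1.5, 1.7]
opening: -0.0002
t 9.65 pal [ 1.4 60.9] z 84.2 Fpal [-2.6  2.2  1.7] open -0.0002
shift tool mm [-0.3 20.3  5.2] zaxis [ 0.052 -0.137 -0.989]
```

```bash
python3 -m inch '[[0,0,0,0,0.005,0.001,0],[0,0,0,0,0.005,0.001,0],[0,0,0,0,0.004,0.001,0]]' 30
python3 -c "
from h import *
rel(1,30,82)
D={c:camera(c) for c in('side','top')}
for c in D: overlay(D[c],[],(.5,.05,.09),f'pics/l_{c}.png',50)
b=[cv2.resize(cv2.imread(f'pics/l_{c}.png'),(400,400)) for c in('side','top')]
cv2.imwrite('pics/push1.png',np.hstack(b))"
```

```text
time: 10.02
ee_pos: [0.4992, 0.0834, 0.0846]
orientation: [2.978, 0.357, 0.059]
contact_force: [-0.6, 2.1, 1.1]
opening: 0.0002
t 10.03 pal [ 2.5 45.7] z 84.6 Fpal [-0.1  2.2  1.1] open 0.0002
shift tool mm [-1.5 15.2  4.9] zaxis [ 0.055 -0.136 -0.989]
```

View pics/push1.png

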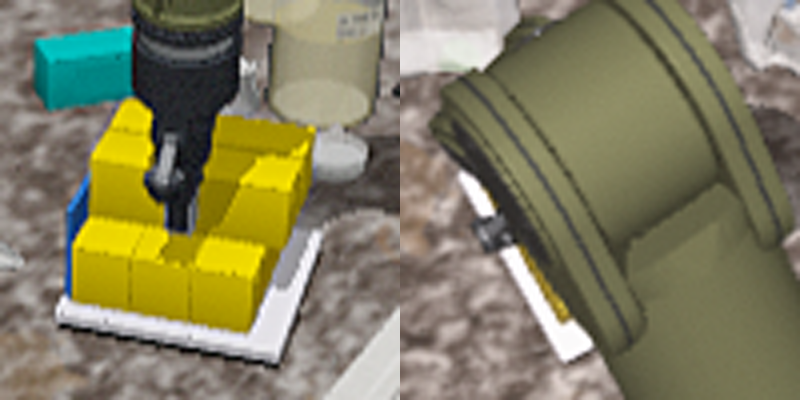

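```bash
python3 -m inch '[[0,0,0,-0.0005,0.004,0.001,0],[0,0,0,0,0.004,0.001,0]]' 30
python3 -m inch '[[0,0,0,-0.0005,0.003,0.0005,0]]' 30
python3 -m inch '[[0,0,0,-0.0005,0.002,0.0005,0]]' 30
python3 -m inch '[[0,0,0,-0.0005,0.002,0.0005,0]]' 30
python3 -c "
from h import *
rel(1,30,82)"
```

```text
time: 10.38
ee_pos: [0.501, 0.0766, 0.084]
orientation: [2.979, 0.36, 0.06]
contact_force: [-2.7, 5.8, 9.2]
opening: -0.0001
time: 10.5
ee_pos: [0.5016, 0.0746, 0.0841]
orientation: [2.98, 0.362, 0.062]
contact_force: [-0.5, 2.9, 2.9]
opening: 0.0002
time: 10.62
ee_pos: [0.5019, 0.0734, 0.0841]
orientation: [2.981, 0.364, 0.064]
contact_force: [-1.8, 3.6, 5.3]
opening: -0.0001
time: 10.75
ee_pos: [0.5022, 0.0723, 0.0841]
orientation: [2.983, 0.366, 0.066]
contact_force: [-1.1, 4.1, 6.5]
opening: -0.0004
t 10.75 pal [ 2.7 34.2] z 84.1 Fpal [-0.1  4.3  6.5] open -0.0004
shift tool mm [-1.7  3.9  2.6] zaxis [ 0.06  -0.129 -0.99 ]
```

```bash
python3 -c "
from h import *
D={c:camera(c) for c in('side',)}
overlay(D['side'],[],(.5,.05,.09),'pics/push2.png',45,k=12)
im=cv2.imread('pics/push2.png');cv2.imwrite('pics/push2.png',im[200:790,150:950])"
```

```text
(no output)
```

View pics/push2.png

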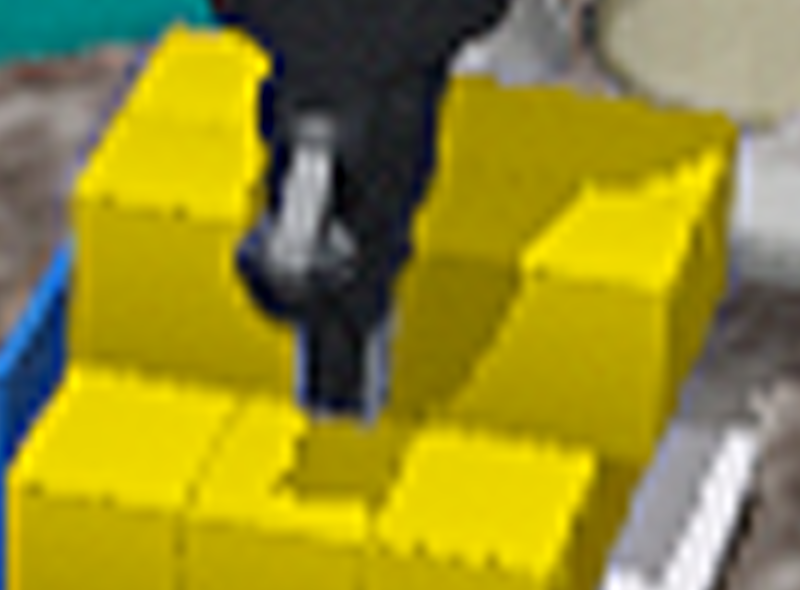

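```bash
python3 -m inch '[[0,0,0,0,-0.006,-0.002,0],[-0.07,0,0,-0.001,-0.002,-0.002,0],[-0.07,-0.03,0,-0.001,0,-0.001,0]]' 30
python3 -c "
from h import *
rel(1,34,87)"
```

```text
time: 11.18
ee_pos: [0.497, 0.0752, 0.0882]
orientation: [2.836, 0.329, 0.039]
contact_force: [0.3, 0.2, 0.3]
opening: -0.0001
t 11.18 pal [-1.6 38.3] z 88.2 Fpal [0.3 0.1 0.3] open -0.0001
shift tool mm [2.7 3.7 2.3] zaxis [ 0.059 -0.277 -0.959]
```

```bash
python3 -m inch '[[0,0,0,0.001,0.003,0.001,0],[0,0,0,0.001,0.002,0.0005,0]]' 30
python3 -m inch '[[0,0,0,0,0.002,0.0005,0]]' 30
python3 -m inch '[[0,0,0,0,0.002,0.0005,0]]' 30
python3 -c "
from h import *
rel(1,28,87)"
```

```text
time: 11.42
ee_pos: [0.4999, 0.0708, 0.0876]
orientation: [2.835, 0.333, 0.038]
contact_force: [0.2, -0.1, -0.1]
opening: -0.0
time: 11.55
ee_pos: [0.5005, 0.068, 0.0877]
orientation: [2.836, 0.331, 0.038]
contact_force: [-0.8, 1.6, -1.5]
opening: -0.0002
time: 11.68
ee_pos: [0.5009, 0.0655, 0.0877]
orientation: [2.837, 0.33, 0.038]
contact_force: [0.5, 2.2, -0.8]
opening: 0.0
t 11.68 pal [-0.3 27.9] z 87.7 Fpal [ 1.1  2.  -0.8] open 0.0
shift tool mm [ 1.3 -0.3  0.7] zaxis [ 0.058 -0.277 -0.959]
```

```bash
python3 -m inch '[[0,0,0,0.0005,0.002,0.0005,0]]' 30
python3 -m inch '[[0,0,0,0.0005,0.0015,0.0005,0]]' 30
python3 -m inch '[[0,0,0,0,0.0015,0.0005,0]]' 30
python3 -m inch '[[0,0,0,0,0.0015,0.0005,0]]' 30
python3 -c "
from h import *
rel(1,20,87)
D={c:camera(c) for c in('side',)}
overlay(D['side'],stack(PP,[])[2:],(.5,.05,.09),'pics/push3.png',45,k=12)
im=cv2.imread('pics/push3.png');cv2.imwrite('pics/push3.png',im[200:790,150:950])"
```

```text
time: 11.8
ee_pos: [0.5018, 0.0633, 0.0878]
orientation: [2.838, 0.329, 0.038]
contact_force: [-2.2, 2.5, -0.5]
opening: 0.0
time: 11.92
ee_pos: [0.5018, 0.0628, 0.0876]
orientation: [2.839, 0.33, 0.036]
contact_force: [-5.4, 7.3, 5.8]
opening: -0.0003
time: 12.05
ee_pos: [0.5018, 0.063, 0.0876]
orientation: [2.842, 0.332, 0.036]
contact_force: [-3.3, 5.8, 4.1]
opening: -0.0
time: 12.18
ee_pos: [0.5018, 0.063, 0.0876]
orientation: [2.844, 0.335, 0.037]
contact_force: [-1.6, 4.2, 4.2]
opening: 0.0003
t 12.18 pal [-0.  25.2] z 87.6 Fpal [-0.6  4.4  4.2] open 0.0003
shift tool mm [1.1 4.9 2. ] zaxis [ 0.057 -0.27  -0.961]
```

View pics/push3.png

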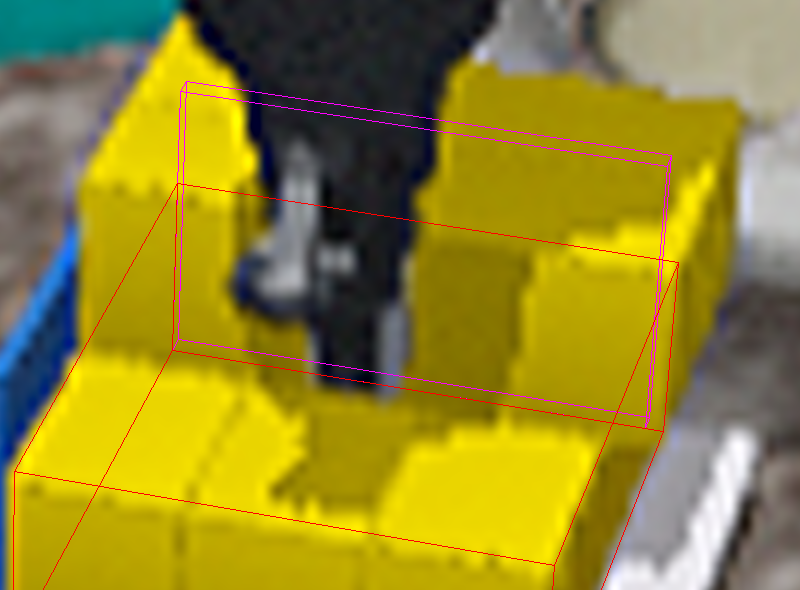

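```bash
python3 -m inch '[[0,0,0,0,-0.015,-0.005,0],[0.09,0,0,0,-0.03,-0.01,0],[0.09,0.0,0,0,-0.03,-0.04,0.04],[0.06,0.02,0,0,-0.03,-0.05,0.085],[0,0,0,0,-0.05,-0.02,0.085]]' 30
python3 - <<'E'
from h import *
go((.4615,.399,.12,.037,4))
D={c:camera(c) for c in('side','top')}
for c in D: overlay(D[c],[],(.5,.05,.09),f"pics/l_{c}.png",50)
b=[cv2.resize(cv2.imread(f"pics/l_{c}.png"),(400,400)) for c in("side","top")]
cv2.imwrite("pics/chk1.png",np.hstack(b))
E
```

```text
time: 12.85
ee_pos: [0.462, 0.2287, 0.1903]
orientation: [3.086, 0.35, 0.02]
contact_force: [1.6, 1.2, -0.3]
opening: 0.0545
t 12.85 tcp [0.462  0.2287 0.1903] head 0.2263 tilt 2.18 F [ 1.6  1.2 -0.3] open 0.0545
[0.0090,-0.0030,0.0473, 0.0093,-0.0421,0.0161]
[0.0090,-0.0030,0.0473, 0.0073,-0.0424,0.0165]
[0.0090,-0.0030,0.0473, 0.0054,-0.0425,0.0168]
[0.0090,-0.0030,0.0473, 0.0034,-0.0426,0.0172]
-
```

View pics/chk1.png

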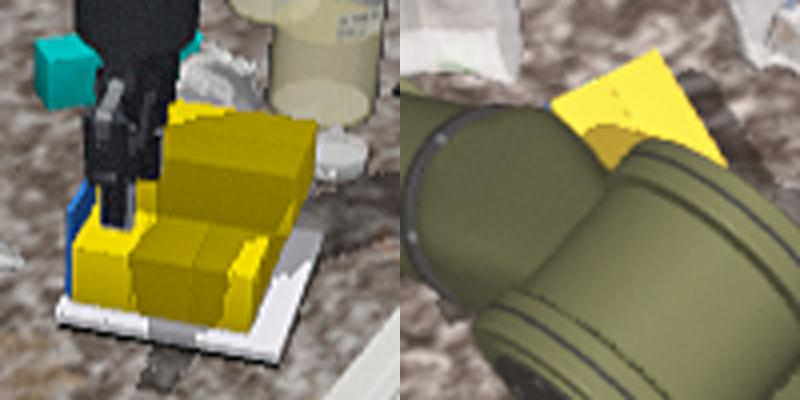

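```bash
python3 -m inch '[[0.009,-0.003,0.047,0.009,-0.042,0.014,0.085],[0.009,-0.003,0.047,0.007,-0.042,0.014,0.085],[0.009,-0.003,0.047,0.005,-0.0425,0.014,0.085],[0.009,-0.003,0.047,0.003,-0.038,0.014,0.085],[0,0,0,0,0,0,0.085]]' 30
python3 - <<'E'
from h import *
go((.4615,.399,.013,.037,3))
D={c:camera(c) for c in('side','top')}
for c in D: overlay(D[c],[],(.5,.05,.09),f"pics/l_{c}.png",50)
b=[cv2.resize(cv2.imread(f"pics/l_{c}.png"),(400,400)) for c in("side","top")]
cv2.imwrite("pics/chk1.png",np.hstack(b))
E
```

```text
time: 13.58
ee_pos: [0.4548, 0.4089, 0.1292]
orientation: [-3.136, -0.076, -0.001]
contact_force: [0.7, -0.3, -0.3]
opening: 0.0851
t 13.575 tcp [0.4548 0.4089 0.1292] head 0.0486 tilt 0.28 F [ 0.7 -0.3 -0.3] open 0.0851
[-0.0016,-0.0003,0.0039, 0.0020,0.0036,0.0387]
[-0.0016,-0.0003,0.0039, 0.0021,0.0035,0.0387]
[-0.0016,-0.0003,0.0039, 0.0021,0.0034,0.0387]
-
```

View pics/chk1.png

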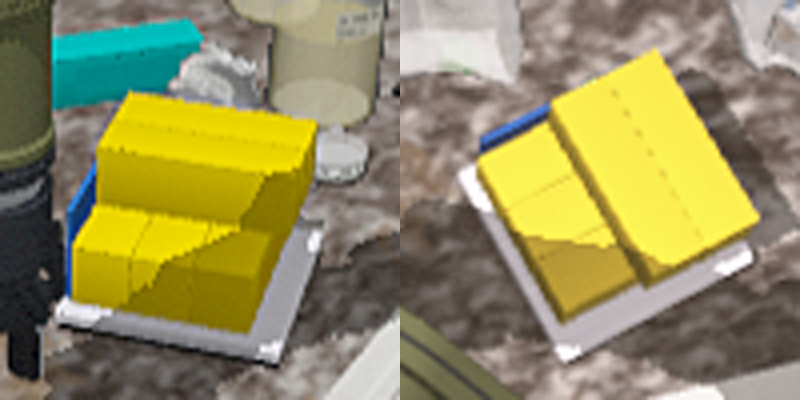

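Run:
```python
from h import *
D={c:camera(c) for c in("side","top")}
def mk(p):
    b=stack(p,[]); return b+pal(p[0],p[1],p[2],[((p[3],p[4],.074,.150,.090,.052,p[5]),1)])
C=(.51,.04,.06)
for nm,ds in(("both",D.values()),("side",[D["side"]]),("top",[D["top"]])):
    x,f=fit(list(ds),mk,[.508,.0385,.248,.001,-.03,0],C,50,True,[.004,.004,.03,.003,.004,.03])
    print(nm,np.round(x,4),round(f,1), "gap right mm",round((x[4]-.045+.076)*1e3,1))
    if nm=="both": overlay(D["side"],mk(x),C,"pics/l_side.png",50);overlay(D["top"],mk(x),C,"pics/l_top.png",50)
b=[cv2.resize(cv2.imread(f"pics/l_{c}.png"),(400,400)) for c in("side","top")]
cv2.imwrite("pics/chk2.png",np.hstack(b))
```

```text
both [ 0.5089  0.039   0.2431  0.0009 -0.0297  0.007 ] 255.4 gap right mm 1.3
side [ 5.100e-01  3.820e-02  2.509e-01 -5.000e-04 -2.540e-02  5.000e-03] 76.6 gap right mm 5.6
top [ 0.5068  0.0386  0.246   0.0013 -0.0303  0.0026] 120.2 gap right mm 0.7
```

View pics/chk2.png

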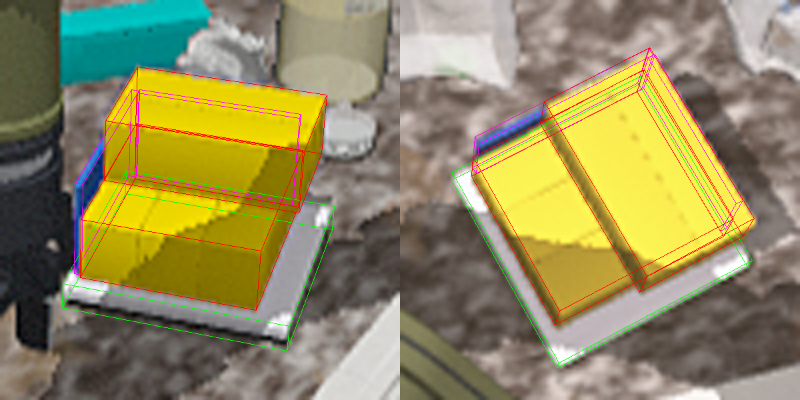

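```bash
python3 -m inch '[[-0.003,0,0.008,0.006,0.010,0.03,0.085],[0,0,0,0,0,0.015,0.085]]' 30
python3 -c "
from h import *
go((.4615,.399,.013,.037,2))"
```

```text
time: 14.02
ee_pos: [0.4667, 0.3918, 0.0876]
orientation: [-3.141, -0.048, -0.011]
contact_force: [-0.1, -0.4, 0.3]
opening: 0.0849
t 14.025 tcp [0.4667 0.3918 0.0876] head 0.0305 tilt 0.42 F [-0.1 -0.4  0.3] open 0.0849
[-0.0001,-0.0036,-0.0032, -0.0027,-0.0037,0.0373]
[-0.0001,-0.0036,-0.0032, -0.0026,-0.0037,0.0373]
-
```

```bash
python3 -m inch '[[0,-0.004,-0.003,-0.0025,-0.0055,0.02,0.085],[0,-0.003,-0.003,-0.0015,-0.001,0.02,0.085]]' 30
python3 -c "
from h import *
go((.4615,.399,.013,.037,1))"
```

```text
time: 14.28
ee_pos: [0.4632, 0.399, 0.0468]
orientation: [-3.139, -0.057, -0.002]
contact_force: [0.2, 0.3, -0.2]
opening: 0.0849
t 14.275 tcp [0.4632 0.399  0.0468] head 0.0361 tilt 0.16 F [ 0.2  0.3 -0.2] open 0.0849
[-0.0023,-0.0015,-0.0009, -0.0018,0.0000,0.0338]
-
```

```bash
python3 -m inch '[[0,-0.001,0,-0.001,0,0.031,0.085],[0,0,0,0,0,0.002,0.03],[0,0,0,0,0,0.001,0.03],[0,0,0,0,0,0,0.03],[0,0,0,0,0,0,0.03]]' 30
python3 -c "
from h import *
go((.4615,.399,.2,.037,4))"
```

```text
time: 14.9
ee_pos: [0.4615, 0.4006, 0.0114]
orientation: [-3.138, -0.06, -0.0]
contact_force: [0.4, -0.1, -0.6]
opening: 0.0444
t 14.9 tcp [0.4615 0.4006 0.0114] head 0.0381 tilt 0.2 F [ 0.4 -0.1 -0.6] open 0.0444
[-0.0009,-0.0000,0.0003, -0.0000,0.0002,-0.0472]
[-0.0009,-0.0000,0.0003, -0.0000,0.0003,-0.0472]
[-0.0009,-0.0000,0.0003, -0.0000,0.0003,-0.0472]
[-0.0009,-0.0000,0.0003, -0.0000,0.0004,-0.0472]
-
```

```bash
python3 -m inch '[[0,0,0,0,0,-0.045,0.03],[0,0,0,0,0,-0.05,0.03],[0,0,0,0,0,-0.05,0.03]]' 30
python3 -c "
from h import *
w=toworld((-.009,.063),PP)
go((w[0],w[1],.16,.248,7))"
```

```text
time: 15.28
ee_pos: [0.4596, 0.3985, 0.1573]
orientation: [3.14, 0.06, -0.009]
contact_force: [0.1, 0.6, -0.7]
opening: 0.0446
t 15.275 tcp [0.4596 0.3985 0.1573] head 0.0382 tilt 0.33 F [ 0.1  0.6 -0.7] open 0.0446
[0.0001,0.0008,-0.0300, 0.0018,0.0431,-0.0003]
[0.0001,0.0008,-0.0300, 0.0005,0.0432,-0.0003]
[0.0001,0.0008,-0.0300, -0.0008,0.0431,-0.0003]
[0.0001,0.0008,-0.0300, -0.0021,0.0431,-0.0003]
[0.0001,0.0008,-0.0300, -0.0034,0.0430,-0.0004]
[0.0001,0.0008,-0.0300, -0.0046,0.0429,-0.0004]
[0.0001,0.0008,-0.0300, -0.0059,0.0427,-0.0004]
-
```

```bash
python3 -m inch '[[0,0,-0.03,0.002,0.043,-0.001,0.03],[0,0.001,-0.03,0,0.043,-0.001,0.03],[0,0.001,-0.03,-0.001,0.043,0,0.03],[0,0.001,-0.03,-0.002,0.043,0,0.03],[0,0.001,-0.03,-0.003,0.043,0,0.03]]' 30
python3 -c "
from h import *
w=toworld((-.009,.063),PP)
go((w[0],w[1],.16,.248,2))"
```

```text
time: 15.9
ee_pos: [0.4813, 0.1859, 0.1664]
orientation: [-3.114, -0.314, -0.023]
contact_force: [1.1, -0.0, -1.4]
opening: 0.0446
t 15.9 tcp [0.4813 0.1859 0.1664] head 0.2007 tilt 1.07 F [ 1.1 -0.  -1.4] open 0.0446
[-0.0047,-0.0081,-0.0236, -0.0077,0.0437,0.0027]
[-0.0047,-0.0081,-0.0236, -0.0087,0.0435,0.0029]
-
```

```bash
python3 -m inch '[[-0.004,-0.008,-0.023,-0.007,0.04,0.003,0.03],[-0.004,-0.008,-0.02,-0.006,0.035,0.003,0.03],[0,0,0,0,0,0,0.03]]' 30
python3 -c "
from h import *
w=toworld((-.009,.061),PP)
go((w[0],w[1],.10,.2465,3));st()"
```

```text
time: 16.27
ee_pos: [0.4852, 0.1022, 0.1615]
orientation: [3.118, 0.372, 0.004]
contact_force: [0.6, 0.5, -0.9]
opening: 0.0446
t 16.275 tcp [0.4852 0.1022 0.1615] head 0.2374 tilt 0.16 F [ 0.6  0.5 -0.9] open 0.0446
[0.0006,-0.0007,-0.0030, -0.0009,0.0021,0.0205]
[0.0006,-0.0007,-0.0030, -0.0008,0.0021,0.0205]
[0.0006,-0.0007,-0.0030, -0.0008,0.0021,0.0205]
-
t 16.27 pal [-6.5 67.4] z 161.5 Fpal [ 0.7  0.3 -0.9] open 0.0446
```

```bash
python3 -m inch '[[0,0,-0.003,-0.001,0.002,0.02,0.03],[0,0,-0.003,-0.001,0.002,0.02,0.03],[0,0,-0.003,-0.001,0.002,0.018,0.03],[0,0,0,0,0,0,0.03]]' 30
python3 - <<'E'
from h import *
w=toworld((-.009,.061),PP)
go((w[0],w[1],.092,.2465,1));st()
D={c:camera(c) for c in('side','top')}
for c in D: overlay(D[c],[],(.5,.05,.09),f"pics/l_{c}.png",50)
b=[cv2.resize(cv2.imread(f"pics/l_{c}.png"),(400,400)) for c in("side","top")]
cv2.imwrite("pics/p4.png",np.hstack(b))
E
```

```text
time: 16.77
ee_pos: [0.4861, 0.0992, 0.1046]
orientation: [-3.116, -0.389, -0.015]
contact_force: [-1.2, 0.1, -0.9]
opening: 0.0444
t 16.775 tcp [0.4861 0.0992 0.1046] head 0.2484 tilt 0.56 F [-1.2  0.1 -0.9] open 0.0444
[-0.0006,-0.0098,0.0019, -0.0028,0.0032,0.0125]
-
t 16.77 pal [-6.3 64.2] z 104.6 Fpal [-1.1  0.4 -0.9] open 0.0444
```

View pics/p4.png

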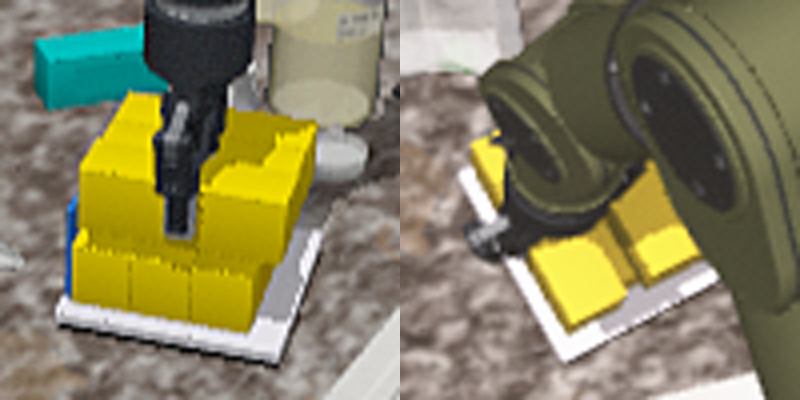

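```bash
python3 -m inch '[[0,-0.008,0,-0.001,0.003,0.008,0.03],[0,0,0,0,0,0.005,0.03]]' 30
python3 -m inch '[[0,0,0,0.003,0,0.001,0.03]]' 30
python3 -m inch '[[0,0,0,0.002,0,0.001,0.03]]' 30
python3 -c "
from h import *
go();st()"
```

```text
time: 17.12
ee_pos: [0.4883, 0.0971, 0.0936]
orientation: [-3.115, -0.39, -0.012]
contact_force: [0.1, 0.3, -1.1]
opening: 0.0445
time: 17.25
ee_pos: [0.4911, 0.0978, 0.0924]
orientation: [-3.115, -0.39, -0.011]
contact_force: [1.2, 0.1, -0.8]
opening: 0.0445
time: 17.38
ee_pos: [0.4935, 0.0984, 0.0914]
orientation: [-3.115, -0.39, -0.012]
contact_force: [0.2, 0.7, -1.5]
opening: 0.0451
t 17.375 tcp [0.4935 0.0984 0.0914] head 0.2489 tilt 0.45 F [ 0.2  0.7 -1.5] open 0.0451
t 17.38 pal [ 0.6 61.6] z 91.4 Fpal [ 0.3  0.7 -1.5] open 0.0451
```

```bash
python3 -m inch '[[0,0,0,0.001,0.0005,0.001,0.03]]' 30
python3 -m inch '[[0,0,0,0.001,0,0.001,0.03]]' 30
python3 -m inch '[[0,0,0,0.001,0,0.001,0.03]]' 30
```

```text
time: 17.5
ee_pos: [0.494, 0.0981, 0.0903]
orientation: [-3.115, -0.39, -0.009]
contact_force: [-2.7, -0.3, 0.4]
opening: 0.0447
time: 17.62
ee_pos: [0.494, 0.098, 0.0892]
orientation: [-3.116, -0.39, -0.006]
contact_force: [-3.2, -1.1, 0.5]
opening: 0.0449
time: 17.75
ee_pos: [0.4941, 0.0979, 0.088]
orientation: [-3.116, -0.39, -0.003]
contact_force: [-3.2, -0.9, 0.5]
opening: 0.0449
```

```bash
python3 -c "
from h import *
go();st()"
```

```text
t 17.75 tcp [0.4941 0.0979 0.088 ] head 0.2491 tilt 0.13 F [-3.2 -0.9  0.5] open 0.0449
t 17.75 pal [ 1.1 61. ] z 88.0 Fpal [-3.3 -0.1  0.5] open 0.0449
```

Against the far stop; lower to touchdown.

```bash
python3 -m inch '[[0,0,0,0.0005,0,0.001,0.03]]' 30
python3 -m inch '[[0,0,0,0.0005,0,0.001,0.03]]' 30
python3 -m inch '[[0,0,0,0.0005,0,0.0005,0.03]]' 30
```

```text
time: 17.88
ee_pos: [0.4941, 0.0978, 0.0869]
orientation: [-3.117, -0.39, -0.002]
contact_force: [-2.7, -0.3, -0.1]
opening: 0.0445
time: 18.0
ee_pos: [0.4941, 0.0977, 0.0858]
orientation: [-3.117, -0.39, -0.0]
contact_force: [-3.5, -0.3, 0.4]
opening: 0.0445
time: 18.12
ee_pos: [0.4941, 0.0977, 0.0851]
orientation: [-3.117, -0.39, 0.001]
contact_force: [-4.2, 0.0, 0.1]
opening: 0.0445
```

```bash
python3 -m inch '[[0,0,0,0,0,0.001,0.03]]' 30
python3 -m inch '[[0,0,0,0,0,0.001,0.03]]' 30
```

```text
time: 18.25
ee_pos: [0.4941, 0.0977, 0.0841]
orientation: [-3.117, -0.39, 0.001]
contact_force: [-2.3, -0.9, -0.2]
opening: 0.0448
time: 18.38
ee_pos: [0.4942, 0.0977, 0.0839]
orientation: [-3.117, -0.39, 0.001]
contact_force: [-5.1, -0.7, 19.1]
opening: 0.0447
```

```bash
python3 -m inch '[[0,0,0,0,0,-0.0005,0.05],[0,0,0,0,0,0,0.054],[0,0,0,0,0,0,0.055]]' 30
python3 -m inch '[[0,0,0,0,0,-0.03,0.055],[0,0,0,0,0,-0.04,0.03],[-0.06,0,0,0,-0.025,0,0],[-0.1,0,0,-0.001,-0.03,0,0],[-0.1,0,0,-0.001,-0.015,0,0]]' 30
python3 - <<'E'
from h import *
rel(1,112,88)
D={c:camera(c) for c in('side','top')}
for c in D: overlay(D[c],[],(.5,.05,.09),f"pics/l_{c}.png",50)
b=[cv2.resize(cv2.imread(f"pics/l_{c}.png"),(400,400)) for c in("side","top")]
cv2.imwrite("pics/p5.png",np.hstack(b))
E
```

```text
time: 18.75
ee_pos: [0.4983, 0.0991, 0.0851]
orientation: [-3.115, -0.39, -0.012]
contact_force: [-0.9, 0.7, 0.5]
opening: 0.0551
time: 19.38
ee_pos: [0.4837, 0.1627, 0.1537]
orientation: [2.86, 0.334, 0.068]
contact_force: [0.4, 0.8, -0.3]
opening: 0.0001
t 19.38 pal [  6.9 126.4] z 153.7 Fpal [ 0.6  0.6 -0.3] open 0.0001
shift tool mm [-6.8 -3.2 67.1] zaxis [ 0.076 -0.251 -0.965]
```

View pics/p5.png

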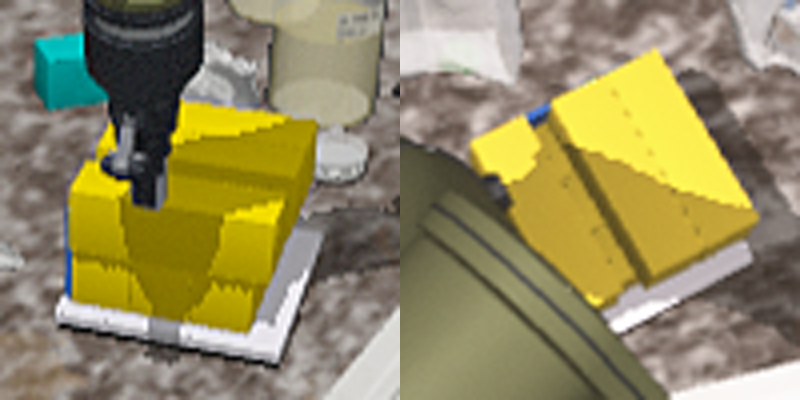

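```bash
python3 -m inch '[[0,0,0,-0.003,-0.002,0.03,0],[0,0,0,-0.003,-0.001,0.03,0],[0,0,0,0,0,0.003,0]]' 30
python3 -c "
from h import *
rel(1,95,87)"
```

```text
time: 19.85
ee_pos: [0.4815, 0.156, 0.0892]
orientation: [2.864, 0.357, 0.071]
contact_force: [1.5, 0.2, 0.1]
opening: 0.0002
t 19.85 pal [  3.2 120.4] z 89.2 Fpal [ 1.5 -0.2  0.1] open 0.0002
shift tool mm [-2.3 24.   8.6] zaxis [ 0.079 -0.244 -0.967]
```

```bash
python3 -m inch '[[0,0,0,-0.001,0.009,0.0035,0],[0,0,0,-0.001,0.008,0.003,0],[0,0,0,0,0.005,0.0015,0],[0,0,0,0,0.004,0.001,0]]' 30
python3 -c "
from h import *
rel(1,80,87)"
```

```text
time: 20.35
ee_pos: [0.4887, 0.127, 0.0895]
orientation: [2.867, 0.353, 0.077]
contact_force: [-0.6, 0.9, -0.6]
opening: 0.0
t 20.35 pal [ 3.  90.5] z 89.5 Fpal [-0.4  1.  -0.6] open 0.0
shift tool mm [-2.1  9.5  5.1] zaxis [ 0.082 -0.241 -0.967]
```

```bash
python3 -m inch '[[0,0,0,-0.001,0.004,0.002,0],[0,0,0,-0.001,0.004,0.0015,0],[0,0,0,0,0.004,0.001,0]]' 30
python3 -c "
from h import *
rel(1,70,88)
D={c:camera(c) for c in('side','top')}
for c in D: overlay(D[c],[],(.5,.05,.09),f'pics/l_{c}.png',50)
b=[cv2.resize(cv2.imread(f'pics/l_{c}.png'),(400,400)) for c in('side','top')]
cv2.imwrite('pics/p6.png',np.hstack(b))"
```

```text
time: 20.72
ee_pos: [0.4906, 0.1145, 0.0885]
orientation: [2.868, 0.354, 0.08]
contact_force: [0.2, 0.9, -0.5]
opening: -0.0004
t 20.73 pal [ 1.8 77.9] z 88.5 Fpal [ 0.4  0.9 -0.5] open -0.0004
shift tool mm [-0.8  7.5  2.5] zaxis [ 0.084 -0.239 -0.967]
```

View pics/p6.png

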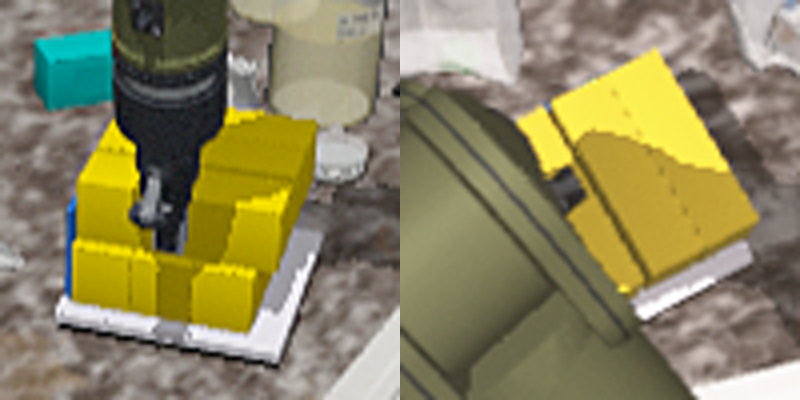

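Moving nicely, gap shrinking. Continue gently.

```bash
python3 -m inch '[[0,0,0,-0.001,0.003,0.001,0],[0,0,0,0,0.0025,0.0005,0]]' 30
python3 -m inch '[[0,0,0,0,0.0015,0.0005,0]]' 30
python3 -m inch '[[0,0,0,0,0.0015,0.0005,0]]' 30
python3 -c "
from h import *
rel(1,68,88)"
```

```text
time: 21.08
ee_pos: [0.4911, 0.1081, 0.0884]
orientation: [2.868, 0.354, 0.079]
contact_force: [0.4, 0.9, -0.4]
opening: -0.0002
time: 21.2
ee_pos: [0.4914, 0.1072, 0.0882]
orientation: [2.869, 0.355, 0.08]
contact_force: [-2.6, 4.1, 4.0]
opening: 0.0001
time: 21.32
ee_pos: [0.4915, 0.1072, 0.088]
orientation: [2.871, 0.357, 0.08]
contact_force: [-4.0, 6.1, 5.0]
opening: -0.0001
t 21.32 pal [ 0.9 70.6] z 88.0 Fpal [-2.4  6.9  5. ] open -0.0001
shift tool mm [0.1 2.5 0.6] zaxis [ 0.084 -0.236 -0.968]
```

```bash
python3 -m inch '[[0,0,0,0,0.002,0.0005,0]]' 30
python3 -m inch '[[0,0,0,0,0.0025,0.0005,0]]' 30
python3 -c "
from h import *
rel(1,68,88)"
```

```text
time: 21.45
ee_pos: [0.4916, 0.1072, 0.0879]
orientation: [2.873, 0.361, 0.081]
contact_force: [-3.7, 7.1, 3.9]
opening: -0.0001
time: 21.58
ee_pos: [0.4916, 0.1073, 0.0879]
orientation: [2.876, 0.365, 0.081]
contact_force: [-4.6, 8.1, 5.3]
opening: 0.0
t 21.57 pal [ 1.  70.7] z 87.9 Fpal [-2.5  9.   5.3] open 0.0
shift tool mm [0.  2.6 0.6] zaxis [ 0.085 -0.231 -0.969]
```

```bash
python3 -m inch '[[0,0,0,0,-0.015,-0.004,0],[0,0,0,0,-0.04,-0.02,0],[0.08,0,0,0,-0.05,-0.03,0],[0.08,0.0,0,0,-0.055,-0.03,0],[0.07,0,0,0,-0.055,-0.01,0]]' 30
python3 -m inch '[[0,0,0,0,-0.055,0,0],[0,0,0,0,-0.055,0,0]]'
python3 - <<'E'
from h import *
st()
D={c:camera(c) for c in("side","top")}
def mk(p):
    b=stack(p,[]); return b+pal(p[0],p[1],p[2],[((p[3],p[4],.074,.150,.135,.052,p[5]),1)])
C=(.51,.04,.06)
for nm,ds in(("both",D.values()),("side",[D["side"]]),("top",[D["top"]])):
    x,f=fit(list(ds),mk,[.508,.0385,.248,.001,-.0085,0],C,50,True,[.004,.004,.03,.003,.004,.03])
    print(nm,np.round(x,4),round(f,1))
for c in D: overlay(D[c],[],(.51,.04,.1),f"pics/l_{c}.png",40,k=10)
b=[cv2.resize(cv2.imread(f"pics/l_{c}.png")[150:750,50:750],(400,343)) for c in("side","top")]
cv2.imwrite("pics/chk3.png",np.hstack(b))
E
```

```text
time: 22.2
ee_pos: [0.4311, 0.3307, 0.1402]
orientation: [3.103, 0.389, 0.035]
contact_force: [0.8, -0.3, -0.4]
opening: -0.0001
time: 22.45
ee_pos: [0.4043, 0.4387, 0.1392]
orientation: [3.103, 0.382, 0.036]
contact_force: [0.3, -0.0, -0.4]
opening: 0.0001
t 22.45 pal [ -2.3 413.4] z 139.2 Fpal [ 0.3 -0.1 -0.4] open 0.0001
both [ 0.5071  0.0377  0.2585  0.0014 -0.007   0.0068] 561.2
side [ 0.4974  0.0287  0.3991  0.0074  0.0027 -0.0072] 359.4
top [ 0.5063  0.038   0.2507  0.0013 -0.0075  0.0056] 111.5
```

View pics/chk3.png

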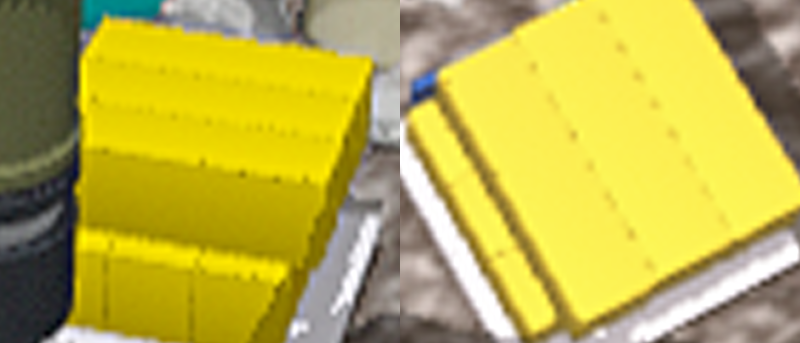

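```bash
python3 -m inch '[[0,0,0,0,-0.055,-0.01,0],[0,0,0,0,-0.055,-0.01,0]]'
python3 - <<'E'
from h import *
D={c:camera(c) for c in("side","top")}
def mk(p):
    b=stack(p,[]); return b+pal(p[0],p[1],p[2],[((p[3],p[4],.074,.150,.135,.052,p[5]),1)])
C=(.51,.04,.06)
for nm,ds in(("both",D.values()),("side",[D["side"]]),("top",[D["top"]])):
    x,f=fit(list(ds),mk,[.508,.0385,.248,.001,-.0085,0],C,50,True,[.004,.004,.03,.003,.004,.03])
    print(nm,np.round(x,4),round(f,1))
d=D["top"]
def crp(ctr,r,k=12):
    overlay(d,[],ctr,"pics/t.png",r,k); return cv2.imread("pics/t.png")
c=[toworld(q,PP) for q in((.076,-.01),(-.074,-.01))]
a=[crp((w[0],w[1],.126),33) for w in c]
cv2.imwrite("pics/ends.png",np.hstack([cv2.resize(i,(400,400)) for i in a]))
overlay(D["side"],[],(.51,.04,.08),"pics/sd.png",45,k=12); im=cv2.imread("pics/sd.png"); cv2.imwrite("pics/sd.png",cv2.resize(im,(590,590)))
E
```

```text
time: 22.8
ee_pos: [0.3744, 0.5461, 0.156]
orientation: [3.101, 0.389, 0.033]
contact_force: [1.0, -0.2, -0.3]
opening: -0.0002
both [ 0.5083  0.0388  0.2436  0.0009 -0.0072  0.0081] 241.8
side [ 5.102e-01  3.760e-02  2.476e-01 -5.000e-04 -1.800e-03  2.720e-02] 74.6
top [ 0.5066  0.0379  0.251   0.0013 -0.0075  0.0046] 112.6
```

View pics/ends.png

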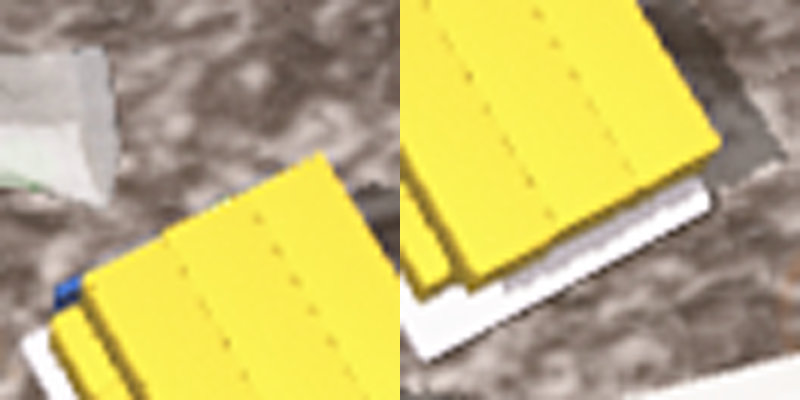

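View pics/sd.png

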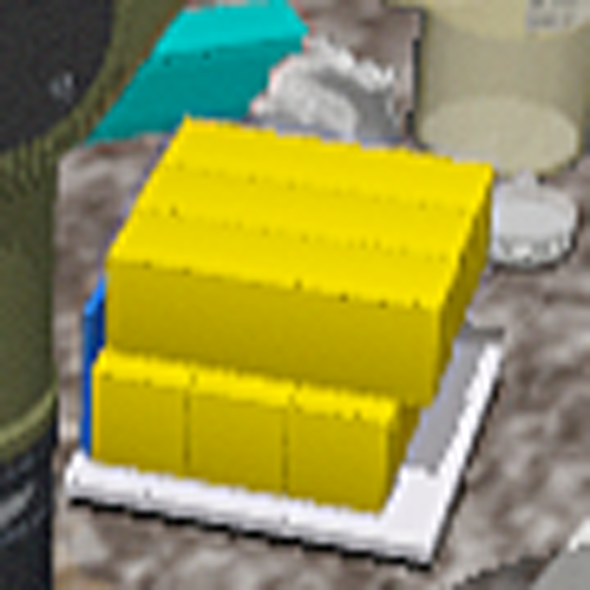

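Run:
```python
from h import *
d=camera("top"); g=d["img"].astype(float); g=np.minimum(g[:,:,0],g[:,:,1])-g[:,:,2]
p=(.5066,.038,.2485)
for x0,nm in((-.074,"near"),(.076,"far")):
  for y in np.arange(-.073,.057,.005):
    # sample along pallet x at top height
    xs=np.arange(x0-.012,x0+.0121,.0005)
    P=[np.r_[toworld((x,y),p),.126] for x in xs]
    q=proj(d,P).astype(np.float32)
    v=cv2.remap(g.astype(np.float32),q[:,0],q[:,1],cv2.INTER_LINEAR).ravel()
    th=v.max()*.62 if nm=="near" else v.max()*.5
    ins=v>th
    e=xs[np.argmax(ins)] if nm=="near" else xs[len(xs)-1-np.argmax(ins[::-1])]
    print(nm,round(y*1e3),round(e*1e3,1),end=" | ")
  print()
```

```text
near -73 -74.5 | near -68 -76.0 | near -63 -76.0 | near -58 -76.0 | near -53 -76.0 | near -48 -76.0 | near -43 -76.5 | near -38 -77.0 | near -33 -77.0 | near -28 -75.5 | near -23 -76.5 | near -18 -76.5 | near -13 -76.5 | near -8 -76.0 | near -3 -76.0 | near 2 -76.0 | near 7 -76.0 | near 12 -76.0 | near 17 -76.0 | near 22 -77.0 | near 27 -77.5 | near 32 -77.0 | near 37 -77.0 | near 42 -77.5 | near 47 -77.5 | near 52 -77.0 | 
far -73 74.5 | far -68 73.5 | far -63 73.5 | far -58 74.0 | far -53 74.0 | far -48 73.5 | far -43 73.0 | far -38 73.0 | far -33 73.5 | far -28 73.5 | far -23 74.0 | far -18 74.0 | far -13 73.5 | far -8 74.0 | far -3 74.0 | far 2 75.0 | far 7 75.0 | far 12 75.0 | far 17 73.0 | far 22 73.0 | far 27 72.5 | far 32 73.0 | far 37 73.0 | far 42 73.0 | far 47 73.0 | far 52 73.5 |
```

```bash
python3 -c "
from h import *
w=toworld((-.110,.036),PP)
go((w[0],w[1],.15,.248,9),(w[0],w[1],.09,.248,2))"
```

```text
t 22.95 tcp [0.3725 0.5487 0.1558] head 0.2553 tilt 1.43 F [ 0.4 -0.3 -0.7] open -0.0001
[0.0017,-0.0022,0.0008, -0.0119,0.0546,0.0013]
[0.0017,-0.0022,0.0008, -0.0119,0.0546,0.0012]
[0.0017,-0.0022,0.0008, -0.0119,0.0546,0.0011]
[0.0017,-0.0022,0.0008, -0.0118,0.0546,0.0011]
[0.0017,-0.0022,0.0008, -0.0118,0.0546,0.0010]
[0.0017,-0.0022,0.0008, -0.0117,0.0546,0.0009]
[0.0017,-0.0022,0.0008, -0.0117,0.0546,0.0009]
[0.0017,-0.0022,0.0008, -0.0116,0.0546,0.0008]
[0.0017,-0.0022,0.0008, -0.0116,0.0546,0.0007]
-
[0.0000,0.0000,0.0000, 0.0000,-0.0000,0.0300]
[0.0000,0.0000,0.0000, 0.0000,-0.0000,0.0300]
-
```

```bash
python3 -m inch '[[0.002,-0.002,0.001,-0.012,0.0545,0,0],[0.002,-0.002,0.001,-0.012,0.0545,0,0],[0.002,-0.002,0.001,-0.012,0.0545,0,0],[0.002,-0.002,0.001,-0.012,0.0545,0,0],[0.002,-0.002,0,-0.012,0.0545,0,0]]'
python3 -m inch '[[0.002,-0.002,0.001,-0.012,0.0545,0,0],[0.002,0,0.001,-0.012,0.0545,0,0],[0,0,0,-0.012,0.05,0,0]]'
python3 -c "
from h import *
rel(-110,36,150)"
```

```text
time: 23.58
ee_pos: [0.3821, 0.2589, 0.1565]
orientation: [3.107, 0.394, 0.016]
contact_force: [1.4, -0.9, -0.2]
opening: 0.0003
time: 23.95
ee_pos: [0.3846, 0.0854, 0.1581]
orientation: [3.108, 0.381, 0.008]
contact_force: [0.5, -0.5, -1.3]
opening: 0.0
t 23.95 pal [-108.1   75.7] z 158.1 Fpal [ 0.3 -0.6 -1.3] open 0.0
shift tool mm [-1.7 39.7  8.5] zaxis [ 0.007 -0.01  -1.   ]
```

```bash
python3 -m inch '[[0,0.06,0,-0.002,0.022,0.01,0],[0,0.06,0,-0.001,0.012,0.02,0],[0,0.04,0,-0.001,0,0.02,0],[0,0,0,0,0,0.005,0]]'
python3 -c "
from h import *
rel(-95,36,88)"
```

```text
time: 24.45
ee_pos: [0.3967, 0.0454, 0.1357]
orientation: [3.092, 0.361, 0.152]
contact_force: [-0.1, 0.2, -0.3]
opening: 0.0002
t 24.45 pal [-106.2   34. ] z 135.7 Fpal [-0.   0.3 -0.3] open 0.0002
shift tool mm [ 6.6 -3.9 48.4] zaxis [ 0.099 -0.013 -0.995]
```

```bash
python3 -m inch '[[0,0,0,-0.002,-0.001,0.02,0],[0,0,0,-0.002,-0.001,0.02,0],[0,0,0,0,0,0.01,0]]'
python3 -c "
from h import *
rel(-90,36,88)"
```

```text
time: 24.82
ee_pos: [0.4094, 0.0439, 0.1035]
orientation: [3.092, 0.351, 0.098]
contact_force: [0.3, 1.0, 0.7]
opening: 0.0002
t 24.82 pal [-94.3  29.4] z 103.5 Fpal [0.5 0.9 0.7] open 0.0002
shift tool mm [ 3.2 -7.2 15.5] zaxis [ 0.066 -0.021 -0.998]
```

```bash
python3 -m inch '[[0,0,0,0.002,-0.006,0.003,0],[0,0,0,0.002,0,0,0]]'
python3 -c "
from h import *
rel(-80,36,100)"
```

```text
time: 25.08
ee_pos: [0.4125, 0.0507, 0.1007]
orientation: [3.093, 0.343, 0.094]
contact_force: [0.2, 0.0, 0.6]
opening: -0.0003
t 25.07 pal [-89.6  35.3] z 100.7 Fpal [ 0.2 -0.   0.6] open -0.0003
shift tool mm [ 9.5 -1.   1.2] zaxis [ 0.063 -0.021 -0.998]
```

```bash
python3 -m inch '[[0,0,0,0.002,0,0,0]]'
python3 -m inch '[[0,0,0,0.002,0,0,0]]'
python3 -m inch '[[0,0,0,0.0015,0,0,0]]'
python3 -c "
from h import *
rel(-80,36,100)"
```

```text
time: 25.2
ee_pos: [0.4144, 0.0512, 0.101]
orientation: [3.093, 0.342, 0.095]
contact_force: [0.2, -1.1, 0.6]
opening: -0.0001
time: 25.32
ee_pos: [0.4164, 0.0517, 0.1013]
orientation: [3.093, 0.341, 0.095]
contact_force: [-1.4, -0.0, -0.4]
opening: 0.0003
time: 25.45
ee_pos: [0.4178, 0.0519, 0.1016]
orientation: [3.093, 0.341, 0.095]
contact_force: [0.0, 1.2, -0.6]
opening: -0.0001
t 25.45 pal [-84.2  35.2] z 101.6 Fpal [ 0.3  1.1 -0.6] open -0.0001
shift tool mm [ 4.1 -1.   1.8] zaxis [ 0.063 -0.022 -0.998]
```

```bash
python3 -m inch '[[0,0,0,0.001,0,0,0]]'
python3 -m inch '[[0,0,0,0.001,0,0,0]]'
python3 -m inch '[[0,0,0,0.001,0,0,0]]'
python3 -m inch '[[0,0,0,0.001,0,0,0]]'
python3 -c "
from h import *
rel(-80,36,100)"
```

```text
time: 25.58
ee_pos: [0.4183, 0.052, 0.1017]
orientation: [3.093, 0.341, 0.093]
contact_force: [-1.9, -0.1, -0.1]
opening: 0.0001
time: 25.7
ee_pos: [0.4183, 0.052, 0.1016]
orientation: [3.093, 0.341, 0.091]
contact_force: [-3.7, 0.4, -1.3]
opening: -0.0004
time: 25.82
ee_pos: [0.4183, 0.052, 0.1016]
orientation: [3.093, 0.341, 0.088]
contact_force: [-2.8, 0.7, 0.7]
opening: 0.0002
time: 25.95
ee_pos: [0.4184, 0.052, 0.1016]
orientation: [3.092, 0.341, 0.086]
contact_force: [-3.9, 0.8, 2.7]
opening: -0.0002
t 25.95 pal [-83.6  35.1] z 101.6 Fpal [-3.6  1.7  2.7] open -0.0002
shift tool mm [ 3.5 -1.1  1.7] zaxis [ 0.058 -0.023 -0.998]
```

```bash
python3 -m inch '[[0,0,0,0.002,0,-0.0005,0]]'
python3 -m inch '[[0,0,0,0.002,0,-0.0005,0]]'
python3 -c "
from h import *
rel(-92,-8,100)"
```

```text
time: 26.08
ee_pos: [0.4185, 0.052, 0.1019]
orientation: [3.091, 0.342, 0.081]
contact_force: [-7.0, 0.3, -1.4]
opening: -0.0003
time: 26.2
ee_pos: [0.4184, 0.052, 0.1021]
orientation: [3.091, 0.343, 0.075]
contact_force: [-5.5, 0.3, -1.2]
opening: 0.0003
t 26.2 pal [-83.6  35. ] z 102.1 Fpal [-5.3  1.6 -1.2] open 0.0003
shift tool mm [-7.4 43.2  3.4] zaxis [ 0.051 -0.026 -0.998]
```

```bash
python3 -m inch '[[0,0,0,-0.006,0,0,0],[0,0,0,0,0.021,0,0],[0,0,0,0,0.018,0,0],[0,0,0,0,0,0,0]]'
python3 -c "
from h import *
rel(-85,-8,100)"
```

```text
time: 26.7
ee_pos: [0.4267, 0.0133, 0.1038]
orientation: [3.092, 0.343, 0.089]
contact_force: [-0.4, 0.4, -0.1]
opening: -0.0
t 26.7 pal [-85.   -4.5] z 103.8 Fpal [-0.3  0.5 -0.1] open -0.0
shift tool mm [-0.1  3.4  3.9] zaxis [ 0.06  -0.023 -0.998]
```

```bash
python3 -m inch '[[0,0,0,0.001,0.002,0.001,0]]'
python3 -m inch '[[0,0,0,0.001,0,0,0]]'
python3 -m inch '[[0,0,0,0.001,0,0,0]]'
python3 -m inch '[[0,0,0,0.0015,0,0,0]]'
python3 -c "
from h import *
rel(-90,-53,100)"
```

```text
time: 26.82
ee_pos: [0.4282, 0.0124, 0.1029]
orientation: [3.093, 0.344, 0.089]
contact_force: [-2.7, 0.4, 0.6]
opening: -0.0
time: 26.95
ee_pos: [0.4284, 0.0124, 0.1028]
orientation: [3.092, 0.344, 0.086]
contact_force: [-2.6, -2.6, 1.0]
opening: -0.0001
time: 27.08
ee_pos: [0.4284, 0.0123, 0.1028]
orientation: [3.091, 0.345, 0.084]
contact_force: [-2.9, -1.7, 2.7]
opening: 0.0001
time: 27.2
ee_pos: [0.4285, 0.0123, 0.1027]
orientation: [3.09, 0.345, 0.08]
contact_force: [-5.6, -1.5, 3.9]
opening: -0.0001
t 27.2 pal [-83.5  -5.9] z 102.7 Fpal [-5.8 -0.1  3.9] open -0.0001
shift tool mm [-5.4 47.1  4.3] zaxis [ 0.054 -0.026 -0.998]
```

```bash
python3 -m inch '[[0,0,0,-0.006,0,0,0],[0,0,0,0,0.021,0,0],[0,0,0,0,0.019,0,0],[0,0,0,-0.001,0,0.001,0]]'
python3 -c "
from h import *
rel(-85,-52,101)"
```

```text
time: 27.7
ee_pos: [0.4348, -0.0249, 0.1031]
orientation: [3.094, 0.353, 0.094]
contact_force: [-0.6, 0.7, 0.7]
opening: -0.0002
t 27.7 pal [-86.5 -43.5] z 103.1 Fpal [-0.4  0.8  0.7] open -0.0002
shift tool mm [1.6 8.4 2.5] zaxis [ 0.063 -0.019 -0.998]
```

```bash
python3 -m inch '[[0,0,0,0.001,0.008,0.001,0],[0,0,0,0.001,0,0,0]]'
python3 -m inch '[[0,0,0,0.001,0,0,0]]'
python3 -m inch '[[0,0,0,0.001,0,0,0]]'
python3 -m inch '[[0,0,0,0.001,0,0,0]]'
python3 -m inch '[[0,0,0,0.0015,0,0,0]]'
python3 -c "
from h import *
rel(-90,-53,100)"
```

```text
time: 27.95
ee_pos: [0.4386, -0.0313, 0.1023]
orientation: [3.094, 0.356, 0.094]
contact_force: [-1.3, -0.7, 1.0]
opening: -0.0003
time: 28.08
ee_pos: [0.4391, -0.0308, 0.1023]
orientation: [3.094, 0.357, 0.092]
contact_force: [-1.2, -0.4, 0.3]
opening: 0.0003
time: 28.2
ee_pos: [0.4393, -0.0307, 0.1023]
orientation: [3.094, 0.357, 0.09]
contact_force: [-2.1, -1.9, 1.5]
opening: 0.0
time: 28.32
ee_pos: [0.4394, -0.0307, 0.1023]
orientation: [3.093, 0.357, 0.087]
contact_force: [-3.5, -1.0, 2.6]
opening: -0.0001
time: 28.45
ee_pos: [0.4394, -0.0308, 0.1023]
orientation: [3.092, 0.357, 0.083]
contact_force: [-5.5, -1.8, 3.8]
opening: 0.0004
t 28.45 pal [-83.5 -50.3] z 102.3 Fpal [-5.8 -0.4  3.8] open 0.0004
shift tool mm [-6.5  2.7  2.1] zaxis [ 0.056 -0.021 -0.998]
```

All three ends stall at the same depth (−83.5 mm). Retreat, up and away from the stack, and check.

```bash
python3 -m inch '[[0,0,0,-0.008,0,0,0],[0,0,0,-0.005,0,-0.03,0],[0,0,0,0,-0.01,-0.05,0],[0,0,0,0,-0.02,-0.05,0]]'
python3 -m inch '[[0,0,0,0,-0.055,0,0],[0,0,0,0,-0.055,0,0],[0,0,0,0,-0.055,0,0],[0,0,0,0,-0.055,0,0],[0,0,0,0,-0.055,0,0]]'
python3 -m inch '[[0,0,0,0,-0.055,0,0],[0,0,0,0,-0.055,0,0],[0,0,0,0,-0.055,0,0],[0,0,0,0,-0.055,0,0]]'
python3 - <<'E'
from h import *
st()
D={c:camera(c) for c in("side","top")}
def mk(p):
    b=stack(p,[]); return b+pal(p[0],p[1],p[2],[((p[3],p[4],.074,.150,.135,.052,p[5]),1)])
C=(.51,.04,.06)
for nm,ds in(("both",D.values()),("side",[D["side"]]),("top",[D["top"]])):
    x,f=fit(list(ds),mk,[.508,.0385,.248,.001,-.0085,0],C,50,True,[.004,.004,.03,.003,.004,.03])
    print(nm,np.round(x,4),round(f,1))
for c in D: overlay(D[c],[],(.51,.04,.09),f"pics/l_{c}.png",45,k=8)
b=[cv2.resize(cv2.imread(f"pics/l_{c}.png"),(400,400)) for c in("side","top")]
cv2.imwrite("pics/fin.png",np.hstack(b))
cv2.imwrite("pics/finfull.png",D["top"]["img"][:,:,::-1])
for l in("ph_meter","clear_pot","filter_holder","pallet"):
    print(l,[np.round(r["location"],3).tolist() for c in D for r in tip_of(l,c)[:1]])
E
```

```text
time: 28.95
ee_pos: [0.4152, 0.0007, 0.2318]
orientation: [3.097, 0.359, 0.086]
contact_force: [0.5, -0.8, 0.9]
opening: -0.0
time: 29.58
ee_pos: [0.3621, 0.279, 0.2305]
orientation: [3.112, 0.337, 0.119]
contact_force: [0.3, 0.6, -0.1]
opening: 0.0001
time: 30.08
ee_pos: [0.3132, 0.5077, 0.2293]
orientation: [-3.117, -0.346, -0.129]
contact_force: [1.1, -0.1, 0.5]
opening: 0.0001
t 30.07 pal [-73.7 502.6] z 229.3 Fpal [ 1.1 -0.4  0.5] open 0.0001
both [ 0.508   0.0378  0.2487  0.0014 -0.007   0.0067] 2170.1
side [ 0.5102  0.0349  0.2433 -0.0026  0.0261  0.0569] 1951.9
top [ 0.5075  0.0382  0.2443  0.0015 -0.0077  0.0014] 97.9
ph_meter [[0.368, -0.163, 0.001], [0.369, -0.164, -0.002]]
clear_pot [[0.764, 0.004, -0.002], [0.368, -0.165, -0.002]]
filter_holder [[0.488, -0.184, 0.004], [0.492, -0.186, -0.001]]
pallet [[0.51, 0.036, -0.003]]
```

View pics/fin.png

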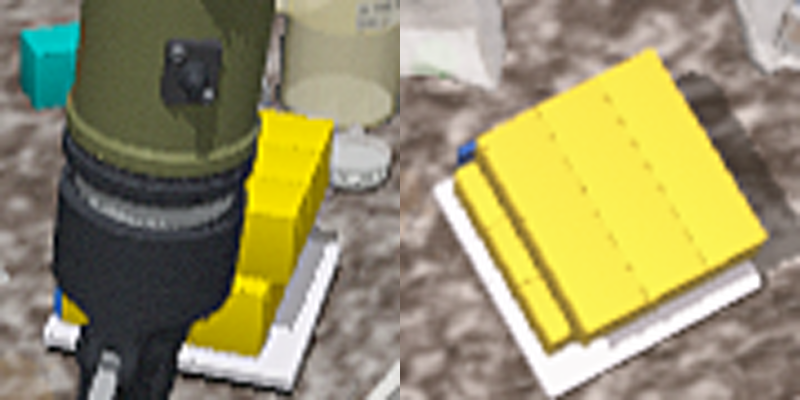

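View pics/finfull.png

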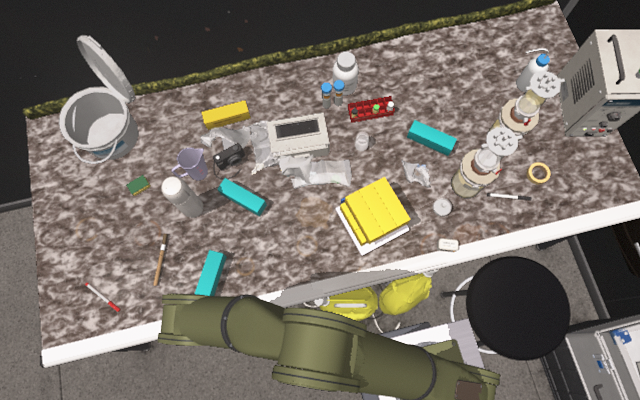

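```bash
python3 -c "
from plant import *
print(finish_job())"
```

```text
the job is handed in; nothing more can be done
None
```

The second layer is finished and the job is handed in, at about 30 s of the 67 s allowed. Both loose cartons lie crosswise beside the first, ends at the far stop, and all three are packed against the right stop.

**What I did:**
- I held each carton against the far stop (about 3 to 5 N), set it down and released it. I then pushed the row toward the right stop with closed fingertips until it stalled, at no more than about 9 N sideways.
- The second carton's end looked about 1 mm short of the far stop, so I nudged all three ends at 6 to 7 N. All three stalled at the same depth, within 0.1 mm.

**Last checks:**
- **Row:** the top picture shows a straight row with closed seams. The fit puts its centre about 1 mm from the ideal position, within the camera's accuracy.
- **Pallet and bystanders:** the pallet pose agrees with the start to about 1 mm. The pH meter and filter holder read in place in both cameras, and the clear pot in the side camera.

**What disagreed or went less well:**
- In the last picture the arm hid part of the stack from the side camera, so its fit there is useless. Earlier side-only fits differed from the top camera by several mm.
- The top camera's last "clear pot" reading was the pH meter's position. In the top picture the pot looks where it was.
- Setting down the second carton peaked at 19 N straight down.
- During the first push a knuckle briefly pressed down on a carton edge (about 9 N), so I backed off and tilted the tool more.

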